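Change over the warming stand

TASK

Change over the warming stand: lift the wax pan off it by the handle and stand it wholly on the square cork mat, about in its middle, and stand the steel casting ring, which is on that mat now, wholly on the stand's plate in the pan's place, about in its middle. Both must end upright; keep the pan upright throughout, set things down without dropping them, and leave the bottles, jars and other things round about where they are.

Things in the scene. Friction and masses are not known exactly. Their poses are not given: they have to be found in the camera images.
- pan_centre (a point): the wax pan: small round metal pan, 80 mm across the rim (72 mm at the foot), 50 mm high, about 160 g, with one straight black side handle; 123 mm from the pan's axis to the handle's end. This point is on the pan's axis, half-way up (25 mm above its underside). z is up along the axis, x points from the axis out along the handle. At the start it stands on the stand.
- pan_grip (a point): grip point in the middle of the pan's black handle, 85 mm from the pan's axis and 36 mm above its underside; the handle is a level bar along x (outwards), 14 mm wide (along y), 12 mm thick (along z), from 52 to 123 mm from the axis. Same axes as pan_centre.
- ring_centre (a point): the steel casting ring: open grey metal tube, 52 mm outside diameter, 55 mm tall, about 90 g; the point is at its centre, half-way up (27.5 mm above its underside), z along its axis. At the start it stands upright on the cork mat. Grasp it across the diameter from above.
- stand_top (a point): centre of the upper face of the warming stand's round steel plate, 112 mm in diameter, 115 mm above the bench, on three thin legs with a blue spirit burner (unlit, fixed) under it; three upright lugs 6 mm thick stand 8 mm above the plate on a circle of 53 mm radius. The stand is fixed. z is up.
- mat_top (a point): centre of the upper face of the square cork mat, 120 x 120 mm, 6 mm thick, fixed on the bench. z is up.
- pink_bottle: bystander: pink bottle with white cap, 45 x 52 mm, 127 mm tall; its origin is the centre of its underside, z is up; the longer side is along y
- white_bottle: bystander: white bottle, 48 x 60 mm, 147 mm tall; its origin is the centre of its underside, z is up; the longer side is along y
- white_can: bystander: round white powder can with blue patch, 63 mm across, 118 mm tall; its origin is the centre of its underside, z is up
- orange_jar: bystander: orange jar with black lid, 49 mm across, 52 mm tall; its origin is the centre of its underside, z is up
- cream_jar: bystander: cream jar with black lid, 39 mm across, 76 mm tall; its origin is the centre of its underside, z is up
- dropper: bystander: white dropper bottle with blue nozzle, 36 mm across, 100 mm tall, does not move; its origin is the centre of its underside, z is up
- green_pot: bystander: white pot with wide green lid, 73 mm across, 71 mm tall, does not move; its origin is the centre of its underside, z is up
- burs: bystander: wooden block with upright burs, 45 x 90 mm, 52 mm tall, does not move; its origin is the centre of its underside, z is up; the longer side is along y
- brass_articulator: bystander: brass articulator with two jaw models, 106 x 62 mm, 95 mm tall, does not move; its origin is the centre of its underside, z is up; the longer side is along x
- divider_front (a point): foot of the grey upright divider that bounds the work area at the back (fixed): its front face is the plane x = this point's x, running along y for 0.4 m to either side; it is 270 mm high, and its brown wooden cap (up to 300 mm) overhangs nothing in front. The clear bench runs from there towards the robot to x = 0.34, and from y = -0.44 to beyond y = +0.50.
There are look-alikes about, which are no part of the job. There is more than one size of the part that bears mat_top; the job needs the larger. Leave any yellow look-alike of the part that bears ring_centre alone.

How it is judged:
By the outcome, as a careful person would: the job done as asked, in the order asked, and still so for the second after the job is handed in, with the robot touching nothing.
It also fails if it takes over 72 s, if anything falls off the work surface, if the arm or the gripper's body presses on something with over 40 N, if the wrist force passes 120 N, or if a joint passes its speed limit or range.

ROBOT

A 6-joint arm with a two-finger parallel gripper is mounted at the origin on a cart in front of the work surface, level with it; the furniture and walls round the work are solid. World frame = base frame: x ahead of the robot, y to its left, z up, the work surface at z = 0. Lengths are in mm, angles in rad, forces in N, time in s.
With the tool pointing down it reaches from about 350 to 975 mm from the base axis. Payload 7.1 kg.
Tool frame: the origin (TCP) lies at the very end of the fingers, on their centre line; the grasp point (between the pads) lies 19 mm behind it (ctrl.grip_depth is the distance from the TCP to the grasp point, in mm); x points along the fingers, z is the direction in which the jaws open and shut, and the axes are right-handed (so a half turn about x gives the same grasp; the last joint's range is limited). The gripper opens to 88 mm and grips with 3 to 60 N. Pads are 20 mm wide; open, the fingers measure 115 mm over their backs; the gripper's body (75 mm by 178 mm) begins 61 mm behind the grasp point.
Start: joints at [-1.314, 0.423, 1.63, -0, 1.089, -0.019], TCP at [170.216, -601.357, 186.375] pointing down, gripper open.
Joint ranges: [-3, 3], [-0.9, 2.11], [0.09, 2.58], [-1.31, 4.45], [0.11, 2.69], [-2.54, 2.54]. Speed limits (rad/s): [2.39, 2.39, 3.01, 3.14, 3.14, 3.14].

INTERFACE

Orientations are given as a rotation vector (axis times angle).
In Python, from workcell import ctrl gives the robot as it stands. The module is installed in compiled form; this text tells all that it offers.
- The arm moves only by the tool send_rows, never from a script. Its argument "rows" is a list of rows, each a list of 4 numbers: the shift along the tool's x, y, z in mm, then the turn about the tool's x in rad. In form: [[x, y, z, turn], ...]. A call has 1 to 10 rows; each row shifts and turns the pose as measured when the row begins, along the tool's axes as they then stand; what a row does not reach is not made up. A row lasts 1/12 s, in which the tool goes at most 41.7 mm and 7.16 degrees, less where a joint would pass 70% of its speed; a pose out of reach is approached as far as the arm can. A call with a gripper value outside its range is refused whole. "fingers" is the opening, from 0 (shut) to 1 (fully open), set as the call begins (left out, the last holds). The fingers move at their own pace and stop on an object; the grip force is fixed at half the most. Time passes only in rows, so rows that do not move let the fingers close. It gives the time, the measured TCP pose, the force and the opening at its end, in the units of the state.
- ctrl.get_obs(): the state, without advancing time (a new reading comes with each control period).
- ctrl.get_image(name): name is "scene" or "top" or "wrist"; returns a dict with "img" (480x640x3 uint8, red, green, blue), "depth" (480x640 float32, mm along the optical axis (not along the pixel's ray), 0 where there is no reading), "mtx" (3x3 intrinsics, pixels), "world_from_camera" (4x4, takes a point from camera to world coordinates). Camera axes: x right, y down, z forward; pixel columns grow to the right and rows downward; lengths in mm; the calibration is good to about 2 mm. A picture is of the moment at which its call begins.
- ctrl.close_job(): hands the job in, once; it reports no verdict.
The state is a dict: "t": time; "qpos": joint angles; "qvel": joint speeds; "joint_torque": joint torques, N m; "ee_pos": TCP position; "orientation": TCP orientation; "ft_force": force on the tool from outside, world axes, zero at the start; "moment": the same for the moment, N m; "width": finger opening in mm.
Only numpy, scipy, OpenCV 4.12 (cv2) and the standard library are available. Lean on these libraries where they do the work, as an engineer would, in place of code of your own. Each camera call takes 0.05 s, during which the arm holds its last target.

## Working session

There is one attempt and no reset: what is moved stays moved. The work goes in short steps, Python scripts to look and compute and a tool call to move; the robot and the scene stay as the last step left them, time stands still between calls to the robot, and variables do not carry over. Pictures are saved under pics/ and viewed, and the job is handed in when it is done.

Besides the shell and the picture viewer there is one more tool, called after "Emit:" as a command line: name --pt "numbers of a row" for each row, then --argument value for the rest. send_rows: Moves the arm, as the interface text tells. Its arguments: {"type":"object","properties":{"rows":{"type":"array"},"fingers":{"type":"number"}},"required":["rows"]}

```bash
mkdir -p pics
cat > h.py <<'E'
import numpy as np, cv2
from workcell import ctrl
def grab(name,tag):
    d=ctrl.get_image(name); np.savez(f'pics/{tag}.npz',**d); cv2.imwrite(f'pics/{tag}.png',d['img'][:,:,::-1]); return d
def load(tag): return np.load(f'pics/{tag}.npz')
def cloud(d):
    z=d['depth']; K=d['mtx']; T=d['world_from_camera']
    v,u=np.mgrid[:480,:640]
    p=np.stack([(u-K[0,2])/K[0,0]*z,(v-K[1,2])/K[1,1]*z,z],-1)
    w=p@T[:3,:3].T+T[:3,3]; w[z==0]=np.nan; return w
E
python3 - <<'E'
from h import *
for n in ['scene','top']: 
    d=grab(n,n+'0'); print(d['world_from_camera'].round(3))
print(ctrl.get_obs())
E
```

```text
[[-5.63000e-01 -3.15000e-01  7.64000e-01 -5.23868e+02]
 [-8.26000e-01  2.27000e-01 -5.15000e-01  7.56001e+02]
 [-1.20000e-02 -9.22000e-01 -3.88000e-01  6.60522e+02]
 [ 0.00000e+00  0.00000e+00  0.00000e+00  1.00000e+00]]
[[ 1.00000e-03 -9.98000e-01  5.80000e-02  4.66469e+02]
 [-1.00000e+00 -1.00000e-03  3.00000e-03  2.46020e+01]
 [-3.00000e-03 -5.80000e-02 -9.98000e-01  1.41982e+03]
 [ 0.00000e+00  0.00000e+00  0.00000e+00  1.00000e+00]]
{'t': 0.1, 'qpos': array([-1.31398832e+00,  4.23786844e-01,  1.63062246e+00, -8.14224897e-06,
        1.08859685e+00, -1.90310496e-02]), 'qvel': array([ 0.00157862, -0.00085379, -0.00262495, -0.00092331,  0.00118272,
       -0.00163727]), 'joint_torque': array([-3.66700542e-04, -5.45613241e+01, -2.74325019e+01,  6.44452544e-02,
        1.87877723e-02, -3.02394551e-05]), 'ee_pos': array([ 170.08179555, -600.82617868,  185.66197557]), 'orientation': array([ 1.00452012,  1.32829808, -1.00307523]), 'ft_force': array([-0.11101164,  0.76055551,  0.3805749 ]), 'moment': array([0.03174292, 0.02225609, 0.01477058]), 'width': 87.77556484078633}
```

View pics/scene0.png

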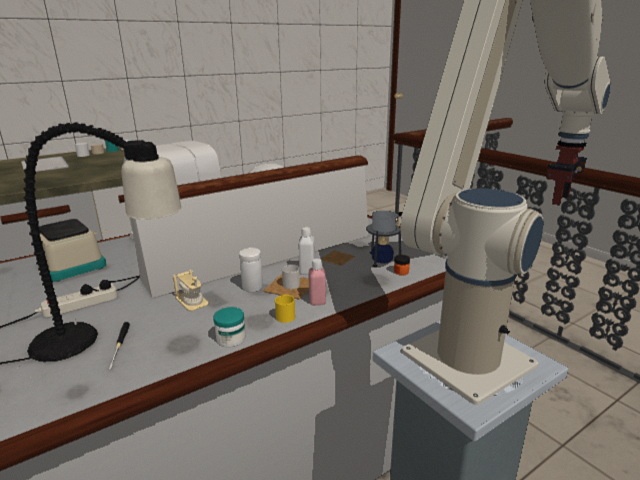

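View pics/top0.png

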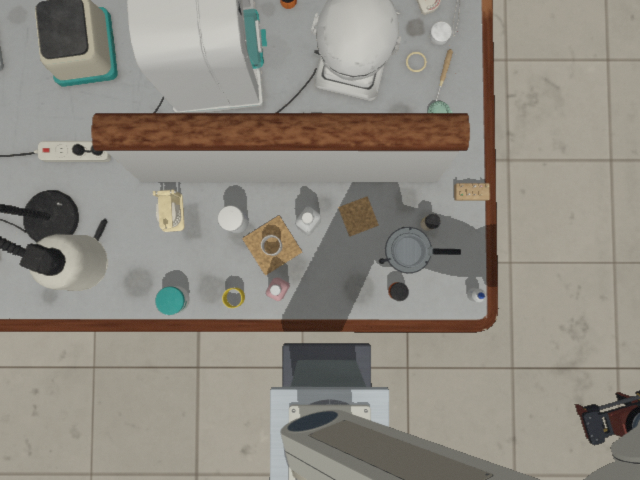

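The top view shows the larger mat with the ring at about (271,245) and the small mat at (358,215), which is a decoy. The pan is at (408,250) with its handle pointing right to (460,251). The yellow ring at (233,297) is another decoy.

Run:
```python
from h import *
d=load('top0'); w=cloud(d)
im=d['img'][:,:,::-1]
cv2.imwrite('pics/c1.png',cv2.resize(im[170:320,200:500],(800,400),interpolation=cv2.INTER_CUBIC))
# mean world positions of elevated blobs
z=w[...,2]
def P(u,v): return w[v,u].round(0)
for n,(u,v) in dict(bench=(330,200),mat1=(255,240),mat2=(290,240),smat=(358,215),panc=(408,250),handle=(450,252),handleend=(459,252),burs=(472,192),dropper=(479,295),wcan=(231,218),wb=(307,220),pb=(277,289),oj=(398,291),cj=(432,221),gp=(170,300),div=(300,170),cap=(300,130)).items(): print(n,P(u,v))
# height map
h=np.clip(np.nan_to_num(z)/200*255,0,255).astype(np.uint8)
cv2.imwrite('pics/c2.png',cv2.resize(cv2.applyColorMap(h,cv2.COLORMAP_JET)[170:320,200:500],(800,400),interpolation=cv2.INTER_NEAREST))
```

```text
bench [656.  -2.   4.]
mat1 [547. 202.   4.]
mat2 [547. 107.   6.]
smat [616. -78.   2.]
panc [ 516. -194.  120.]
handle [ 510. -289.  158.]
handleend [ 509. -310.  161.]
burs [ 676. -384.   21.]
dropper [ 402. -382.   78.]
wcan [595. 248. 117.]
wb [588.  57. 147.]
pb [419. 131. 125.]
oj [ 411. -178.   53.]
cj [ 592. -264.   76.]
gp [388. 412.  69.]
div [721.  77.  94.]
cap [771.  69. 297.]
```

View pics/c1.png

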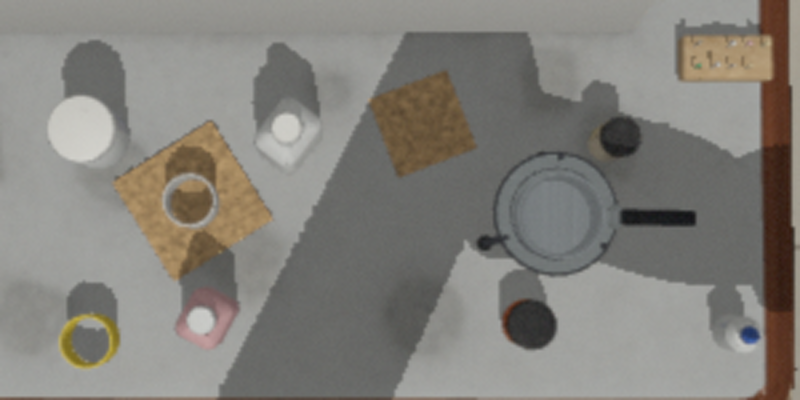

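View pics/c2.png

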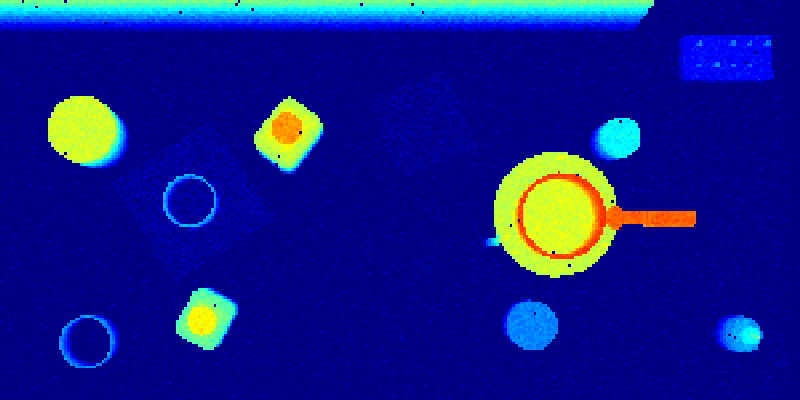

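Run:
```python
from h import *
d=load('top0'); w=cloud(d); z=w[...,2]
def circ(mask,nm):
    q=np.argwhere(mask)[:,::-1].astype(np.float32); p=w[mask]
    # minEnclosing in world coords
    c,r=cv2.minEnclosingCircle(p[:,:2].astype(np.float32)); 
    A=np.c_[2*p[:,:2],np.ones(len(p))]; s=np.linalg.lstsq(A,(p[:,:2]**2).sum(1),rcond=None)[0]
    print(nm,len(p),'enc',np.round(c,1),round(r,1),'fit',s[:2].round(1),np.sqrt(s[2]+s[0]**2+s[1]**2).round(1),'z',np.median(p[:,2]).round(1))
def box(u0,u1,v0,v1):
    m=np.zeros(z.shape,bool); m[v0:v1,u0:u1]=1; return m
b=box(375,470,220,280)
circ(b&(z>150)&(w[...,1]>-243),'panrim')
circ(b&(z>104)&(z<135)&(w[...,1]<-140),'plate')
circ(box(255,290,230,262)&(z>40),'ring')
hm=b&(z>148)&(w[...,1]<-255); p=w[hm]; print('handle',p.mean(0),p.min(0),p.max(0), np.polyfit(p[:,1],p[:,0],1))
# mats by colour
hsv=cv2.cvtColor(d['img'],cv2.COLOR_RGB2HSV)
m=box(240,303,210,280)&(hsv[...,1]>85)&(z<20)
m2=cv2.morphologyEx(m.astype(np.uint8),cv2.MORPH_OPEN,np.ones((3,3)))
pts=w[m2>0][:,:2].astype(np.float32); r=cv2.minAreaRect(pts); print('mat',r,cv2.boxPoints(r))
for n,bx,zz in [('wcan',(210,255,195,240),100),('wb',(290,325,200,240),80),('pb',(258,295,270,305),80),('oj',(385,412,278,305),40),('cj',(420,445,208,232),60),('yr',(215,250,280,312),35)]:
    q=w[box(*bx)&(z>zz)]; print(n,q[:,:2].min(0).round(),q[:,:2].max(0).round(),np.nanmax(q[:,2]).round())
```

```text
panrim 249 enc [ 512.9 -197.8] 45.9 fit [ 512.8 -193.4] 37.6 z 162.2
plate 1384 enc [ 517.  -195.2] 58.8 fit [ 517.  -193.6] 41.1 z 116.0
ring 79 enc [531.1 154.8] 26.1 fit [531.3 154.3] 24.8 z 57.8
handle [ 511.17128615 -285.81442915  156.16200931] [ 504.72186569 -314.77046492  150.74684603] [ 517.08185565 -255.17326916  163.09026997] [1.77019805e-02 5.16230768e+02]
mat ((533.99462890625, 156.42120361328125), (118.57853698730469, 117.71531677246094), 32.383602142333984) [[452.40268 174.37094]
 [515.4493   74.96256]
 [615.58655 138.47147]
 [552.54    237.87985]]
wcan [565. 220.] [627. 282.] 123.0
wb [561.  25.] [628.  89.] 153.0
pb [390. 109.] [445. 162.] 132.0
oj [ 388. -205.] [ 432. -157.] 59.0
cj [ 563. -283.] [ 611. -226.] 118.0
yr [369. 229.] [419. 281.] 63.0
```

Run:
```python
from h import *
from scipy.spatial.transform import Rotation as R
print(R.from_rotvec(ctrl.get_obs()['orientation']).as_matrix().round(3))
d=load('top0'); w=cloud(d)
for v in range(380,470,6): print(v,[(w[v,u].round(0).astype(int).tolist()) for u in range(570,640,10)])
for n,b in [('pb',(258,295,270,305)),('wb',(290,325,200,240)),('wcan',(210,255,195,240))]:
    q=w[b[2]:b[3],b[0]:b[1]].reshape(-1,3)
    for lo,hi in [(80,100),(100,110),(110,118),(118,135),(135,160)]:
        k=q[(q[:,2]>lo)&(q[:,2]<hi)]
        if len(k): print(n,lo,hi,len(k),k[:,:2].min(0).round(),k[:,:2].max(0).round(), k[:,:2].mean(0).round())
i=d['img'][:,:,::-1]
s=load('scene0')['img'][:,:,::-1]
cv2.imwrite('pics/c3.png',np.hstack([cv2.resize(i[380:480,540:640],(400,400)),cv2.resize(s[80:230,520:640],(320,400))]))
w=grab('wrist','wrist0')
```

```text
[[-0.     0.962  0.272]
 [ 0.001  0.272 -0.962]
 [-1.     0.    -0.001]]
380 [[6, -1023, -803], [7, -1062, -797], [7, -1106, -801], [7, -1148, -801], [9, -1185, -791], [8, -1228, -794], [8, -1271, -796]]
386 [[-18, -1021, -800], [-14, -1055, -784], [-17, -1103, -797], [-19, -1150, -805], [-16, -1184, -792], [-18, -1231, -801], [-19, -1277, -808]]
392 [[-42, -1019, -797], [-42, -1060, -796], [-42, -1104, -799], [-45, -1151, -810], [-42, -1188, -800], [194, -646, 232], [-42, -1269, -797]]
398 [[-69, -1022, -805], [-69, -1065, -808], [-65, -1099, -791], [-66, -1144, -797], [-68, -1190, -805], [182, -643, 237], [202, -618, 318]]
404 [[-91, -1017, -795], [-91, -1059, -795], [-91, -1100, -795], [-92, -1144, -799], [190, -574, 322], [-93, -1230, -804], [195, -605, 339]]
410 [[-118, -1022, -806], [176, -516, 315], [182, -526, 335], [-117, -1145, -802], [184, -562, 343], [185, -580, 347], [195, -577, 387]]
416 [[-144, -1023, -811], [162, -519, 307], [173, -519, 347], [172, -541, 344], [174, -557, 352], [185, -554, 392], [188, -569, 401]]
422 [[-164, -1015, -794], [-166, -1060, -801], [161, -5
[... 1035 characters left out ...]
607], [176, -425, 618], [179, -436, 625]]
pb 80 100 202 [390. 109.] [445. 162.] [418. 135.]
pb 100 110 36 [395. 116.] [435. 156.] [418. 134.]
pb 110 118 4 [411. 125.] [431. 137.] [424. 130.]
pb 118 135 93 [404. 124.] [429. 149.] [417. 136.]
wb 80 100 27 [562.  25.] [613.  89.] [581.  52.]
wb 100 110 72 [561.  28.] [628.  89.] [589.  56.]
wb 110 118 167 [566.  28.] [624.  88.] [593.  58.]
wb 118 135 59 [570.  33.] [615.  78.] [591.  56.]
wb 135 160 106 [581.  45.] [608.  69.] [594.  57.]
wcan 80 100 26 [567. 221.] [620. 244.] [587. 228.]
wcan 100 110 19 [566. 221.] [627. 262.] [586. 236.]
wcan 110 118 358 [565. 221.] [627. 282.] [596. 251.]
wcan 118 135 130 [565. 220.] [625. 281.] [596. 252.]
```

View pics/c3.png

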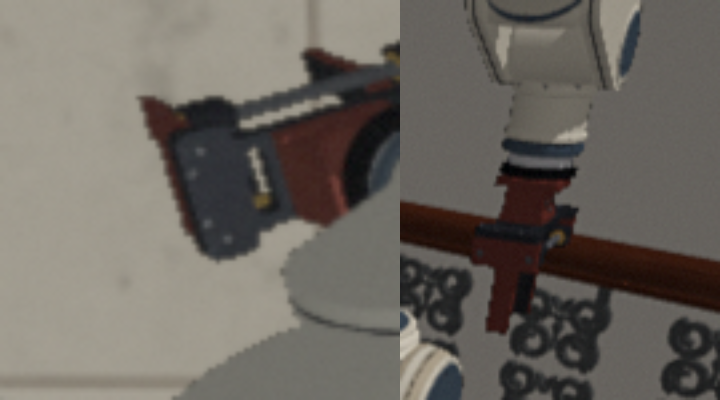

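View pics/wrist0.png

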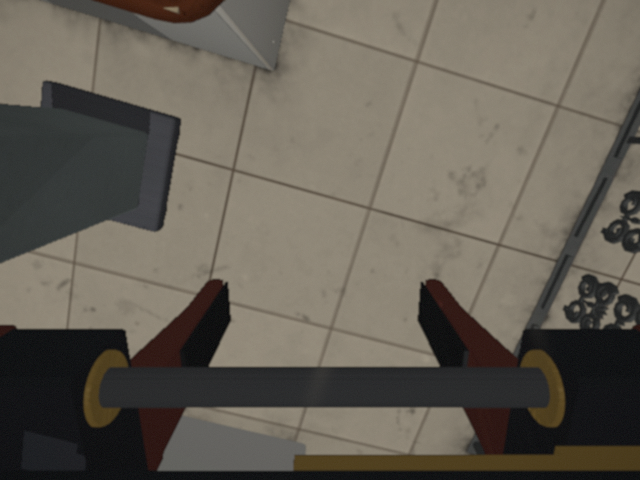

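```bash
cat > srch.py <<'E'
import numpy as np
# obstacles as point sets
def rect(c,a,b,ang):
    s=np.linspace(-1,1,15); g=np.array([(x*a/2,y*b/2) for x in s for y in s]); R=np.array([[np.cos(ang),-np.sin(ang)],[np.sin(ang),np.cos(ang)]]); return g@R.T+c
def disc(c,r): t=np.linspace(0,2*np.pi,60); return np.c_[c[0]+r*np.cos(t),c[1]+r*np.sin(t)]
pinkcap=disc((417,136),20); can=disc((595,251),31.5); wb=disc((594,57),33)
obs=[pinkcap,can,wb,np.c_[np.full(80,718.),np.linspace(-100,400,80)]]
def clear(g,th):  # th: jaw axis direction
    a=np.array([np.cos(th),np.sin(th)]); b=np.array([-a[1],a[0]]); m=[]
    for o in obs:
        e=o-g; dx=np.abs(e@a)-89; dy=np.abs(e@b)-37.5
        m.append(np.min(np.where((dx<0)&(dy<0),np.maximum(dx,dy),np.hypot(np.maximum(dx,0),np.maximum(dy,0)))))
    return m
if __name__=='__main__':
    out=[]
    for h in np.arange(0,360,3):
        u=np.array([np.cos(np.radians(h)),np.sin(np.radians(h))])
        for d in (65,75,85,95,105,113):
            for ex in (-10,0,10):
              for ey in (-10,0,10):
                c=np.array([534+ex,156+ey]); m=clear(c+u*d,np.radians(h+90)); out.append((min(m)-0.1*np.hypot(ex,ey),h,d,ex,ey,np.round(m)))
    out.sort(key=lambda t:-t[0])
    for o in out[:25]: print(o)
    for a in range(0,180,10): print('ring',a,np.round(clear(np.array([531.3,154.5]),np.radians(a))))
E
python3 srch.py
```

```text
(np.float64(18.472470832806867), np.int64(126), 113, -10, 10, array([ 20.,  20., 172., 166.]))
(np.float64(13.216770995596232), np.int64(123), 113, -10, 10, array([ 26.,  15., 172., 160.]))
(np.float64(12.71159302809856), np.int64(129), 113, -10, 10, array([ 14.,  26., 171., 172.]))
(np.float64(11.700751617485285), np.int64(129), 113, 0, 10, array([ 13.,  18., 165., 162.]))
(np.float64(11.328097340851773), np.int64(126), 113, 0, 10, array([ 19.,  12., 166., 156.]))
(np.float64(11.221564995641044), np.int64(126), 105, -10, 10, array([ 13.,  13., 164., 162.]))
(np.float64(9.286722747704017), np.int64(126), 113, -10, 0, array([ 10.,  16., 164., 166.]))
(np.float64(8.831924086920004), np.int64(129), 113, 10, 10, array([ 14.,  10., 159., 152.]))
(np.float64(8.726325759202036), np.int64(123), 113, -10, 0, array([ 16.,  10., 164., 160.]))
(np.float64(7.4156149798516795), np.int64(120), 113, -10, 10, array([ 31.,   9., 172., 155.]))
(np.float64(7.1092320213419375), np.int64(132), 113, 10, 10, array([  9.,  15., 157., 158.]))
(np.float64(6.843065470108868), np.int64(132), 113, -10, 10, array(
[... 1039 characters left out ...]
))
(np.float64(5.423658058799082), np.int64(201), 65, 10, 10, array([  7.,  74.,  14., 168.]))
(np.float64(5.090691488785978), np.int64(189), 65, 10, 0, array([  6.,  61.,  31., 187.]))
ring 0 [ 5. 28. 27. 98.]
ring 10 [ 7. 15. 36. 93.]
ring 20 [ 5.  0. 43. 90.]
ring 30 [-0. -7. 45. 91.]
ring 40 [ 4. -9. 45. 94.]
ring 50 [ 18.  -6.  40. 101.]
ring 60 [ 32.  -5.  33. 110.]
ring 70 [ 44.  -8.  22. 121.]
ring 80 [ 52.  -9.   8. 134.]
ring 90 [ 57.  -3.  -4. 149.]
ring 100 [ 58.  10.  -9. 134.]
ring 110 [ 56.  24.  -9. 121.]
ring 120 [ 51.  34.  -6. 110.]
ring 130 [ 42.  42.  -7. 101.]
ring 140 [ 30.  46. -10.  94.]
ring 150 [16. 46. -8. 91.]
ring 160 [ 3. 43.  0. 90.]
ring 170 [ 0. 37. 15. 93.]
```

Run:
```python
from srch import *
import srch
srch.obs[0]=disc((417,136),15)
out=[]
for h in np.arange(115,140,2):
    u=np.array([np.cos(np.radians(h)),np.sin(np.radians(h))])
    for d in (85,90,95,100,105):
        for off in ((0,0),(-3,4),(-5,6),(-6,8)):
            c=np.array([534,156])+off; m=clear(c+u*d,np.radians(h+90)); out.append((round(min(m),1),h,d,off,np.round(m)[:3]))
out.sort(key=lambda t:-t[0])
for d in (85,90,95,100,105):
  for off in ((0,0),(-3,4),(-5,6),(-6,8)):
    print(next(o for o in out if o[2]==d and o[3]==off))
```

```text
(np.float64(-3.5), np.int64(131), 85, (0, 0), array([ -3.,  -4., 129.]))
(np.float64(-2.2), np.int64(131), 85, (-3, 4), array([ -2.,  -1., 134.]))
(np.float64(-2.4), np.int64(131), 85, (-5, 6), array([ -2.,  -1., 136.]))
(np.float64(-1.4), np.int64(129), 85, (-6, 8), array([ -0.,  -1., 139.]))
(np.float64(-2.6), np.int64(131), 90, (0, 0), array([ -3.,  -1., 134.]))
(np.float64(-1.4), np.int64(129), 90, (-3, 4), array([ -0.,  -1., 139.]))
(np.float64(-0.3), np.int64(129), 90, (-5, 6), array([ -0.,  -0., 142.]))
(np.float64(0.5), np.int64(129), 90, (-6, 8), array([  1.,   1., 144.]))
(np.float64(-1.4), np.int64(129), 95, (0, 0), array([ -0.,  -1., 139.]))
(np.float64(0.4), np.int64(129), 95, (-3, 4), array([  0.,   1., 144.]))
(np.float64(1.2), np.int64(129), 95, (-5, 6), array([  1.,   4., 147.]))
(np.float64(2.7), np.int64(129), 95, (-6, 8), array([  3.,   5., 149.]))
(np.float64(0.3), np.int64(129), 100, (0, 0), array([  0.,   1., 144.]))
(np.float64(2.5), np.int64(129), 100, (-3, 4), array([  2.,   5., 149.]))
(np.float64(4.4), np.int64(127), 100, (-5, 6), array([  8.,   4., 152.]))
(np.float64(5.9), np.int64(127), 100, (-6, 8), array([  9.,   6., 155.]))
(np.float64(2.3), np.int64(129), 105, (0, 0), array([  2.,   5., 149.]))
(np.float64(5.9), np.int64(127), 105, (-3, 4), array([  9.,   6., 155.]))
(np.float64(8.6), np.int64(127), 105, (-5, 6), array([ 11.,   9., 157.]))
(np.float64(10.4), np.int64(127), 105, (-6, 8), array([ 13.,  10., 160.]))
```

```bash
cat > plan.py <<'E'
import sys,numpy as np
from scipy.spatial.transform import Rotation as R
from workcell import ctrl
# usage: plan.py x y z jawdeg [step]
def plan(x,y,z,j,step=40,tstep=.12):
    o=ctrl.get_obs(); M=R.from_rotvec(o['orientation']).as_matrix(); p=o['ee_pos'].copy()
    j0=np.arctan2(M[1,2],M[0,2]); q6=o['qpos'][5]
    print('now',p.round(1),'jaw',np.degrees(j0).round(2),'q6',q6.round(2),'t',round(o['t'],2),'w',round(o['width'],1),'F',o['ft_force'].round(1),'M',o['moment'].round(2))
    T=np.array([x,y,z],float); dj=np.radians(j)-j0
    # choose the representation keeping q6=q1-j in range
    q1=np.arctan2(y,x); 
    c=[dj+2*np.pi*k for k in(-1,0,1)]; c=[d for d in c if abs(q6-d+(q1-o['qpos'][0]))<2.5]; dj=min(c,key=abs)
    n=int(max(np.ceil(np.linalg.norm(T-p)/step),np.ceil(abs(dj)/tstep),1)); rows=[]
    for i in range(n):
        k=n-i; d=(T-p)/k; t=round((dj)/k,3)
        ax=np.array([[0,0,-1],[-np.sin(j0),np.cos(j0),0],[np.cos(j0),np.sin(j0),0]])
        r=np.round(ax@d,0); rows.append([*map(int,r),round(-t,2)]); p=p+ax.T@r; j0+=-rows[-1][3]*-0+round(t,2); dj-=round(t,2)
    for i in range(0,n,10): print(str(rows[i:i+10]).replace(' ',''))
if __name__=='__main__': plan(*map(float,sys.argv[1:]))
E
python3 plan.py 531.3 154.5 230 0
```

```text
now [ 170.1 -600.9  185.8] jaw -74.2 q6 -0.02 t 0.15 w 87.4 F [-0.9  0.1  0. ] M [ 0.   -0.01  0.04]
[[-2,26,-30,np.float64(-0.06)],[-2,28,-28,np.float64(-0.06)],[-2,30,-27,np.float64(-0.06)],[-2,31,-25,np.float64(-0.06)],[-2,33,-23,np.float64(-0.06)],[-2,34,-21,np.float64(-0.06)],[-2,35,-19,np.float64(-0.06)],[-2,36,-16,np.float64(-0.06)],[-2,37,-14,np.float64(-0.06)],[-2,38,-12,np.float64(-0.06)]]
[[-2,39,-10,np.float64(-0.06)],[-2,39,-7,np.float64(-0.06)],[-2,40,-5,np.float64(-0.06)],[-2,40,-3,np.float64(-0.06)],[-2,40,0,np.float64(-0.06)],[-2,40,2,np.float64(-0.07)],[-2,39,5,np.float64(-0.06)],[-3,39,7,np.float64(-0.07)],[-2,39,10,np.float64(-0.06)],[-3,38,12,np.float64(-0.07)]]
[[-2,37,15,np.float64(-0.06)]]
```

Emit:
send_rows --pt "-5 26 -30 -0.06" --pt "-5 28 -28 -0.06" --pt "-5 30 -27 -0.06" --pt "-5 31 -25 -0.06" --pt "-5 33 -23 -0.06" --pt "-5 34 -21 -0.06" --pt "-4 35 -19 -0.06" --pt "-4 36 -16 -0.06" --pt "-2 37 -14 -0.06" --pt "-2 38 -12 -0.06" --fingers 1

```text
t: 0.98
ee_pos: [339.6, -231.2, 226.0]
orientation: [0.534, 1.506, -0.531]
ft_force: [0.8, -0.2, -0.4]
width: 87.9
```

```bash
sed -i 's/round(-t,2)\]/float(round(-t,2))]/' plan.py; python3 plan.py 531.3 154.5 230 0
```

```text
now [ 339.6 -231.2  226. ] jaw -38.97 q6 0.05 t 0.98 w 87.9 F [ 0.8 -0.2 -0.4] M [-0.07 -0.08 -0.07]
[[0,38,-9,-0.06],[0,39,-6,-0.06],[0,39,-4,-0.06],[0,39,-1,-0.06],[-1,39,1,-0.06],[0,39,3,-0.06],[-1,39,5,-0.06],[0,38,8,-0.06],[-1,38,10,-0.07],[0,37,13,-0.06]]
[[-1,36,15,-0.07]]
```

Emit:
send_rows --pt "0 38 -9 -0.06" --pt "0 39 -6 -0.06" --pt "0 39 -4 -0.06" --pt "0 39 -1 -0.06" --pt "-1 39 1 -0.06" --pt "0 39 3 -0.06" --pt "-1 39 5 -0.06" --pt "0 38 8 -0.06" --pt "-1 38 10 -0.07" --pt "0 37 13 -0.06"

```text
t: 1.82
ee_pos: [512.1, 142.3, 231.3]
orientation: [0.03, 1.568, -0.029]
ft_force: [0.9, -0.0, 0.0]
width: 87.5
```

```bash
python3 plan.py 531.3 154.5 180 0; python3 -c "
from h import *
grab('wrist','w1')"
```

```text
now [512.1 142.3 231.3] jaw -2.16 q6 0.29 t 1.82 w 87.5 F [ 0.9 -0.   0. ] M [-0.02 -0.11 -0.05]
[[26,6,9,-0.02],[25,7,10,-0.02]]
```

View pics/w1.png

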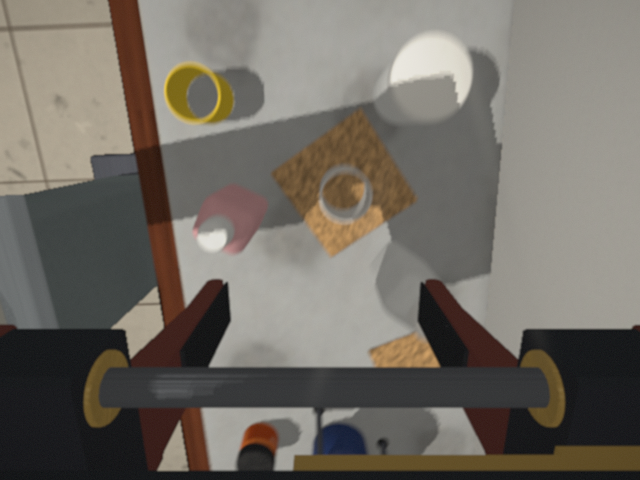

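The wrist view shows the ring at (345,193) on the larger mat, the pink cap at (215,234) and the can at (432,75). I'll use its depth to refine those positions.

Run:
```python
from h import *
d=load('w1'); w=cloud(d); z=w[...,2]
def box(u0,u1,v0,v1):
    m=np.zeros(z.shape,bool); m[v0:v1,u0:u1]=1; return m
def fit(m,n):
    p=w[m]; A=np.c_[2*p[:,:2],np.ones(len(p))]; s=np.linalg.lstsq(A,(p[:,:2]**2).sum(1),rcond=None)[0]
    c,r=cv2.minEnclosingCircle(p[:,:2].astype(np.float32))
    print(n,len(p),s[:2].round(1),np.sqrt(s[2]+s[0]**2+s[1]**2).round(1),'enc',np.round(c,1),round(r,1),'med z',np.median(p[:,2]).round(1))
fit(box(310,380,155,230)&(z>56),'ring'); fit(box(310,380,155,230)&(z>25),'ringall')
fit(box(380,480,20,130)&(z>112),'can'); fit(box(190,240,205,260)&(z>118),'pinkcap')
hsv=cv2.cvtColor(d['img'],cv2.COLOR_RGB2HSV)
m=box(265,420,100,260)&(hsv[...,1]>85)&(z<20)
m=cv2.morphologyEx(m.astype(np.uint8),cv2.MORPH_OPEN,np.ones((5,5)))>0
r=cv2.minAreaRect(w[m][:,:2].astype(np.float32)); print('mat',r,np.median(z[m]))
print(np.median(z[box(240,330,270,330)]))
```

```text
ring 433 [533.7 155.2] 24.8 enc [533.8 154.9] 26.1 med z 60.4
ringall 921 [533.6 155.6] 24.7 enc [533.8 154.9] 26.1 med z 54.6
can 5734 [598.1 252.1] 22.2 enc [598.8 252.3] 31.8 med z 117.7
pinkcap 831 [420.3 138. ] 9.5 enc [419.7 137.3] 13.4 med z 126.5
mat ((537.5769653320312, 159.6373291015625), (119.19747924804688, 118.59262084960938), 32.669002532958984) 5.782130467449889
nan
```

Emit:
send_rows --pt "26 6 9 -0.02" --pt "25 7 10 -0.02" --pt "0 0 0 0"

```text
t: 2.12
ee_pos: [537.7, 166.6, 180.1]
orientation: [-0.009, 1.561, 0.018]
ft_force: [-0.4, -0.7, 0.0]
width: 87.9
```

```bash
python3 plan.py 531.3 154.5 35 0 30
```

```text
now [537.7 166.6 180.1] jaw 0.99 q6 0.26 t 2.12 w 87.9 F [-0.4 -0.7  0. ] M [-0.09 -0.07  0.05]
[[29,-2,-1,0.0],[29,-2,-1,0.0],[29,-3,-2,0.01],[29,-2,-1,0.0],[29,-3,-2,0.01]]
```

Emit:
send_rows --pt "25 -4 -2 0.01" --pt "25 -4 -2 0.0" --pt "20 -3 0 0.01" --pt "10 0 0 0" --pt "0 0 0 0"

```text
t: 2.53
ee_pos: [534.2, 155.1, 99.5]
orientation: [0.008, 1.561, -0.0]
ft_force: [0.0, -0.6, 0.1]
width: 87.3
```

```bash
python3 plan.py 532.5 155 35 0 15;python3 -c "
from h import *
grab('wrist','w2')"
```

```text
now [534.2 155.1  99.5] jaw -0.3 q6 0.26 t 2.53 w 87.3 F [ 0.  -0.6  0.1] M [-0.01 -0.12 -0.02]
[[13,0,0,-0.0],[13,0,0,-0.0],[13,0,-1,-0.0],[13,0,0,-0.0],[13,0,-1,-0.0]]
```

View pics/w2.png

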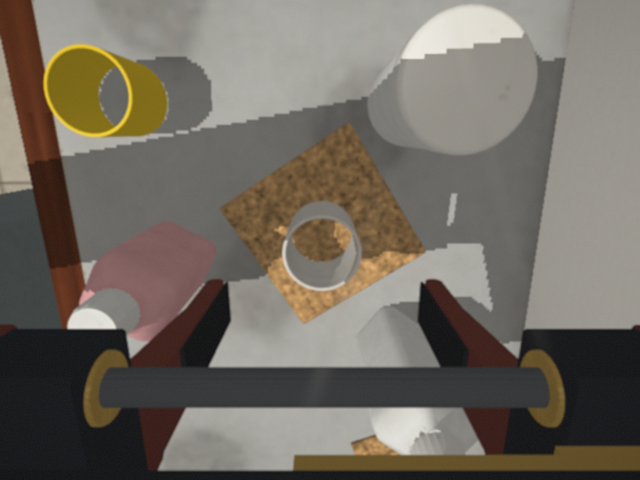

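Emit:
send_rows --pt "14 0 -1 0" --pt "14 0 0 0" --pt "13 0 0 0" --pt "10 0 0 0" --pt "5 0 0 0" --pt "3 0 0 0" --pt "0 0 0 0"

```text
t: 3.17
ee_pos: [541.7, 156.9, 49.5]
orientation: [0.013, 1.546, 0.002]
ft_force: [-0.7, 0.1, 0.2]
width: 87.7
```

```bash
python3 plan.py 532.5 155 35 0 15;python3 -c "
from h import *
grab('wrist','w3')"
```

```text
now [541.7 156.9  49.5] jaw -0.39 q6 0.26 t 3.17 w 87.7 F [-0.7  0.1  0.2] M [-0.06 -0.04  0.01]
[[7,-1,-5,-0.0],[8,-1,-4,-0.01]]
```

View pics/w3.png

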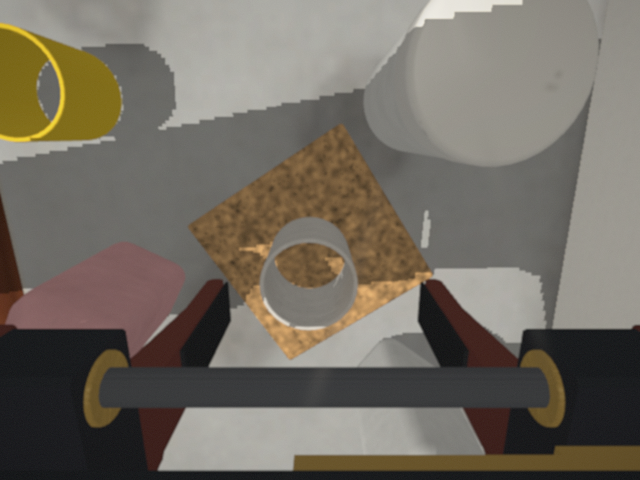

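```bash
python3 - <<'E'
s=open('plan.py').read()
s=s.replace("    T=np.array","    print('tilt mrad: down-axis xy',(M[:2,0]*1000).round(0),'jaw dip',round(M[2,2]*1000))\n    T=np.array")
s=s.replace("ax=np.array([[0,0,-1],[-np.sin(j0),np.cos(j0),0],[np.cos(j0),np.sin(j0),0]])","ax=(M@R.from_rotvec([-(j0-jj),0,0]).as_matrix()).T")
s=s.replace("rows=[]\n","rows=[]; jj=j0\n")
open('plan.py','w').write(s)
E
python3 plan.py 533 155 35 0 8
```

```text
now [541.9 157.   49.8] jaw -0.38 q6 0.26 t 3.22 w 87.9 F [0.8 0.7 0.6] M [-0.06 -0.03  0.02]
tilt mrad: down-axis xy [25.  9.] jaw dip 25
[[5,-1,-3,-0.0],[5,-1,-3,-0.0],[5,0,-3,-0.01]]
```

Emit:
send_rows --pt "5 -1 -3 0" --pt "5 -1 -3 0" --pt "5 0 -3 0" --pt "0 0 0 0"

```text
t: 3.55
ee_pos: [533.8, 155.3, 35.2]
orientation: [0.013, 1.542, 0.003]
ft_force: [-0.8, 0.1, -0.5]
width: 88.0
```

```bash
python3 plan.py 533 155 35 0 8
```

```text
now [533.8 155.3  35.2] jaw -0.39 q6 0.26 t 3.55 w 88.0 F [-0.8  0.1 -0.5] M [-0.08 -0.05 -0.01]
tilt mrad: down-axis xy [28. 10.] jaw dip 28
[[0,0,-1,-0.01]]
```

Emit:
send_rows --pt "0 0 0 0" --pt "0 0 0 0" --pt "0 0 0 0" --pt "0 0 0 0" --pt "0 0 0 0" --pt "0 0 0 0" --fingers 0

```text
t: 4.05
ee_pos: [533.6, 155.4, 35.1]
orientation: [0.013, 1.543, 0.003]
ft_force: [0.7, -0.1, 0.4]
width: 51.4
```

Emit:
send_rows --pt "-5 0 0 0" --pt "-10 0 0 0" --pt "-15 0 0 0" --pt "-20 0 0 0" --pt "-10 0 0 0" --pt "0 0 0 0"

```text
t: 4.55
ee_pos: [531.7, 154.7, 99.8]
orientation: [0.013, 1.543, 0.003]
ft_force: [1.8, -0.0, -0.1]
width: 11.5
```

```bash
python3 plan.py 440 60 90 0 25;python3 -c "
from h import *
grab('wrist','w4')"
```

```text
now [531.7 154.7  99.8] jaw -0.38 q6 0.26 t 4.55 w 11.5 F [ 1.8 -0.  -0.1] M [-0.02 -0.12  0.04]
tilt mrad: down-axis xy [28. 10.] jaw dip 28
[[1,-16,-15,-0.0],[1,-16,-15,-0.0],[1,-16,-15,-0.0],[1,-16,-15,-0.0],[1,-16,-16,-0.0],[1,-15,-15,-0.01]]
```

View pics/w4.png

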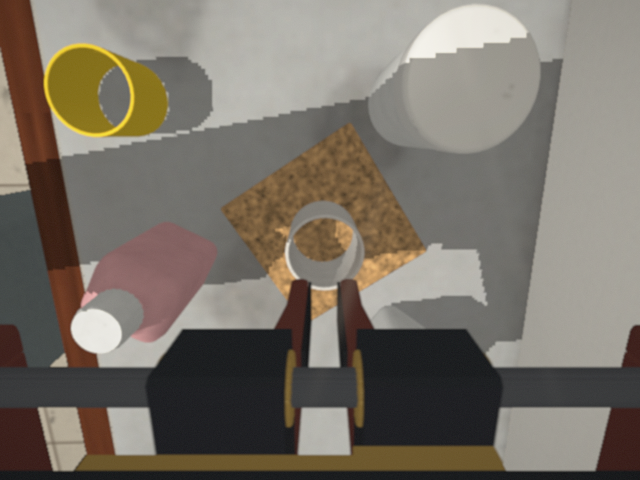

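I lifted before the grip force had built up. The ring still stands in place at (325,245), so I'll regrasp.

Emit:
send_rows --pt "0 0 0 0" --pt "0 0 0 0" --pt "0 0 0 0" --pt "0 0 0 0" --pt "0 0 0 0" --pt "0 0 0 0" --pt "0 0 0 0" --pt "0 0 0 0" --pt "0 0 0 0" --pt "0 0 0 0" --fingers 1

```text
t: 5.43
ee_pos: [529.0, 154.0, 95.3]
orientation: [0.012, 1.55, 0.001]
ft_force: [-0.3, 0.7, 0.4]
width: 70.5
```

```bash
python3 plan.py 533.5 155 35 0 10
python3 - <<'E'
from h import *
d=grab('wrist','w5'); w=cloud(d); z=w[...,2]
m=np.zeros(z.shape,bool); m[195:300,270:380]=1
p=w[m&(z>50)&(z<66)]; A=np.c_[2*p[:,:2],np.ones(len(p))]; s=np.linalg.lstsq(A,(p[:,:2]**2).sum(1),rcond=None)[0]
print(s, cv2.minEnclosingCircle(p[:,:2].astype(np.float32)))
print(np.c_[p[:,:2],np.ones(len(p))].shape,np.median(p[:,2]),np.linalg.lstsq(np.c_[p[:,:2]-s[:2],np.ones(len(p))],p[:,2],rcond=None)[0])
E
```

```text
now [529.  154.   95.3] jaw -0.38 q6 0.26 t 5.43 w 70.5 F [-0.3  0.7  0.4] M [-0.04 -0.14 -0.04]
tilt mrad: down-axis xy [21.  8.] jaw dip 21
[[9,0,0,-0.0],[9,0,1,-0.0],[8,0,0,-0.0],[9,0,1,-0.0],[8,0,0,-0.0],[9,0,1,-0.0],[8,1,0,-0.01]]
[ 5.33763200e+02  1.55660672e+02 -3.08522983e+05] ((533.972900390625, 154.99594116210938), 26.280561447143555)
(1488, 3) 59.85631582881402 [-5.50406062e-03  2.37146748e-02  5.82085837e+01]
```

Emit:
send_rows --pt "10 0 0 0" --pt "10 0 1 0" --pt "10 0 0 0" --pt "10 0 1 0" --pt "8 0 0 0" --pt "6 0 1 0" --pt "4 0 0 0"

```text
t: 6.07
ee_pos: [533.6, 154.4, 31.1]
orientation: [0.012, 1.55, 0.001]
ft_force: [-0.3, 0.1, -0.1]
width: 87.8
```

```bash
python3 plan.py 533.5 155 35 0 10
```

```text
now [533.6 154.4  31.1] jaw -0.38 q6 0.26 t 6.07 w 87.8 F [-0.3  0.1 -0.1] M [-0.04 -0.07 -0.01]
tilt mrad: down-axis xy [21.  8.] jaw dip 21
[[-4,1,0,-0.01]]
```

Emit:
send_rows --pt "-3 1 0 0" --pt "-1 0 0 0" --pt "0 0 0 0" --pt "-1 0 0 0" --pt "0 0 0 0" --pt "0 0 0 0" --pt "0 0 0 0" --pt "0 0 0 0" --pt "0 0 0 0" --pt "0 0 0 0" --fingers 0

```text
t: 6.9
ee_pos: [534.1, 155.7, 37.0]
orientation: [0.012, 1.548, 0.002]
ft_force: [-0.0, -1.1, -0.7]
width: 24.6
```

Emit:
send_rows --pt "-4 0 0 0" --pt "-8 0 0 0" --pt "-12 0 0 0" --pt "-12 0 0 0" --pt "-8 0 0 0" --pt "-4 0 0 0"

```text
t: 7.4
ee_pos: [532.4, 155.1, 89.2]
orientation: [0.012, 1.55, 0.001]
ft_force: [0.6, -0.5, 0.1]
width: 0.5
```

```bash
python3 plan.py 440 60 90 0 25
```

```text
now [532.4 155.1  89.2] jaw -0.38 q6 0.26 t 7.4 w 0.5 F [ 0.6 -0.5  0.1] M [-0.06 -0.08 -0.02]
tilt mrad: down-axis xy [21.  8.] jaw dip 21
[[-1,-16,-15,-0.0],[-1,-16,-15,-0.0],[0,-16,-15,-0.0],[-1,-16,-16,-0.0],[0,-16,-15,-0.0],[-1,-16,-16,-0.01]]
```

```bash
python3 -c "
from h import *
grab('wrist','w6');grab('scene','s6');d=grab('top','t6')
cv2.imwrite('pics/t6c.png',cv2.resize(d['img'][180:330,190:390,::-1],(800,600)))
s=load('s6')['img'][180:340,200:400,::-1]
cv2.imwrite('pics/s6c.png',cv2.resize(s,(750,600)))"
```

```text
(no output)
```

View pics/w6.png

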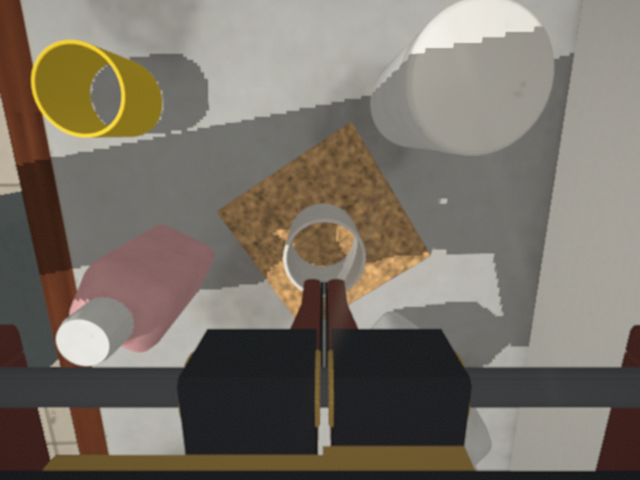

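View pics/s6c.png

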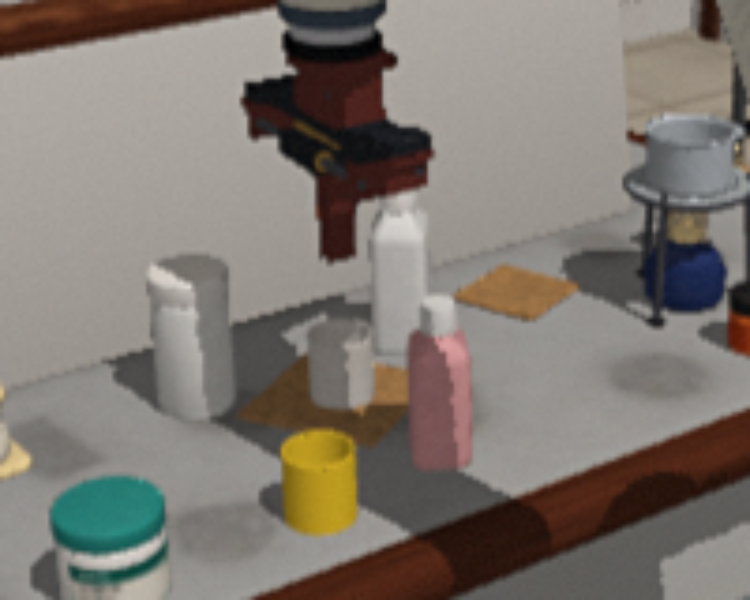

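View pics/t6c.png

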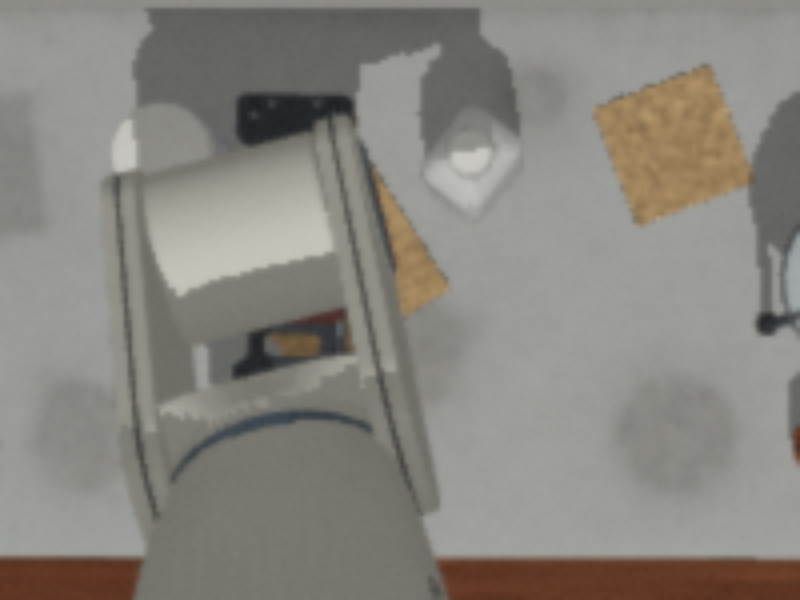

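Run:
```python
from h import *
o=ctrl.get_obs(); print(o['ee_pos'])
d=load('s6'); w=cloud(d)
for v in range(236,254,2): print(v,[w[v,u].round(0).astype(int).tolist() for u in range(282,298,4)])
d=load('w6'); w=cloud(d)
for v in (275,282,286,290,300,310): print(v,[w[v,u].round(0).astype(int).tolist() for u in (308,316,332,340)])
print(d['world_from_camera'].round(3))
E=np.linalg.inv(d['world_from_camera']); 
for q in (o['ee_pos'],[534,155,61]):
    c=d['mtx']@(E[:3,:3]@np.array(q)+E[:3,3]); print(c[:2]/c[2],c[2])
```

```text
[532.03348444 154.9796965   88.02302735]
236 [[720, 74, 83], [528, 166, 169], [518, 159, 170], [518, 146, 167]]
238 [[717, 76, 77], [529, 166, 162], [520, 158, 164], [524, 142, 158]]
240 [[719, 75, 69], [529, 166, 156], [518, 159, 158], [521, 144, 153]]
242 [[718, 76, 62], [531, 166, 149], [524, 156, 149], [519, 146, 148]]
244 [[718, 76, 55], [530, 166, 143], [521, 158, 144], [520, 145, 141]]
246 [[713, 80, 50], [531, 166, 137], [522, 158, 138], [524, 143, 133]]
248 [[713, 80, 43], [531, 166, 130], [525, 156, 130], [523, 144, 127]]
250 [[717, 78, 33], [717, 63, 30], [711, 50, 28], [710, 35, 25]]
252 [[713, 80, 28], [714, 65, 24], [713, 49, 20], [707, 37, 19]]
275 [[523, 134, 33], [529, 132, 28], [540, 132, 27], [546, 134, 34]]
282 [[525, 166, 128], [529, 167, 130], [536, 166, 128], [540, 167, 129]]
286 [[525, 167, 134], [529, 167, 134], [536, 167, 134], [539, 167, 133]]
290 [[526, 167, 138], [529, 167, 137], [536, 167, 138], [539, 166, 137]]
300 [[526, 167, 149], [529, 167, 148], [535, 166, 148], [538, 167, 149]]
310 [[526, 167, 157], [529, 166, 156], [535, 167, 158], [538, 166, 157]]
[[ 1.00000e+00 -1.10000e-02  1.90000e-02  5.29349e+02]
 [-6.00000e-03 -9.63000e-01 -2.69000e-01  2.30002e+02]
 [ 2.20000e-02  2.68000e-01 -9.63000e-01  2.87837e+02]
 [ 0.00000e+00  0.00000e+00  0.00000e+00  1.00000e+00]]
[321.69260225 274.42347858] 212.63479537454882
[324.12684461 259.1702877 ] 238.69226083914856
```

Run:
```python
from h import *
for t in ('w1','w3','w5'):
    d=load(t); w=cloud(d); print(t)
    for v in (280,284,288,300,320): print(v,[w[v,u].round(0).astype(int).tolist() for u in (216,222,226,424,430,436)])
d=load('w3'); print(d['world_from_camera'][:3,3])
```

```text
w1
280 [[465, 156, 269], [467, 156, 269], [392, 51, -1], [606, 80, 93], [561, 152, 268], [564, 153, 269]]
284 [[466, 156, 273], [467, 155, 270], [469, 154, 269], [603, 82, 107], [560, 153, 274], [563, 153, 274]]
288 [[467, 156, 277], [469, 155, 275], [469, 153, 270], [557, 151, 275], [559, 153, 278], [562, 152, 277]]
300 [[469, 154, 287], [469, 150, 278], [469, 148, 272], [557, 147, 277], [557, 151, 286], [558, 152, 289]]
320 [[469, 146, 288], [469, 142, 281], [468, 139, 274], [556, 138, 279], [556, 143, 289], [556, 147, 296]]
w3
280 [[493, 169, 85], [495, 169, 86], [476, 136, 0], [612, 136, 6], [589, 169, 89], [593, 168, 88]]
284 [[494, 168, 90], [496, 168, 89], [498, 168, 88], [615, 130, -1], [588, 168, 93], [591, 168, 92]]
288 [[495, 169, 95], [497, 167, 91], [497, 166, 88], [585, 167, 94], [587, 168, 97], [589, 168, 98]]
300 [[497, 168, 105], [497, 163, 95], [497, 160, 89], [585, 163, 97], [585, 166, 105], [586, 167, 108]]
320 [[497, 160, 107], [497, 155, 98], [497, 152, 91], [585, 154, 98], [585, 158, 107], [585, 162, 115]]
w5
280 [[443, 115, -1], [448, 114, -1], [451, 115, 0], [615, 112, 0], [620, 113, 1], [625, 112, 0]]
284 [[443, 112, 0], [448, 112, 0], [486, 166, 137], [615, 110, 2], [621, 108, -2], [625, 109, 0]]
288 [[443, 108, 1], [485, 166, 141], [487, 166, 141], [572, 166, 144], [621, 105, -1], [626, 104, -2]]
300 [[486, 166, 154], [488, 166, 154], [490, 166, 153], [569, 165, 155], [571, 165, 154], [626, 94, 0]]
320 [[490, 166, 171], [492, 165, 169], [493, 164, 167], [565, 164, 169], [566, 165, 172], [568, 165, 172]]
[537.85855993 231.62716313 248.16520068]
```

Run:
```python
from h import *
d=load('s6'); w=cloud(d)
for u in (286,292,300,306,312):
  print(u,[(v,*w[v,u].round(0).astype(int).tolist()) for v in range(204,250,3) if w[v,u,0]<640])
```

```text
286 [(204, 509, 172, 271), (207, 509, 173, 263), (210, 501, 177, 257), (213, 505, 176, 247), (216, 505, 176, 238), (219, 507, 176, 229), (222, 500, 180, 223), (225, 502, 179, 213), (228, 523, 168, 195), (231, 526, 167, 185), (234, 530, 165, 174), (237, 528, 166, 166), (240, 529, 166, 156), (243, 529, 167, 147), (246, 531, 166, 137)]
292 [(204, 491, 164, 274), (207, 489, 165, 266), (210, 485, 168, 260), (213, 485, 168, 251), (216, 472, 176, 248), (219, 452, 188, 248), (222, 456, 186, 238), (225, 456, 187, 229), (228, 458, 186, 220), (231, 457, 187, 212), (234, 518, 152, 175), (237, 518, 152, 166), (240, 518, 153, 156), (243, 521, 152, 146), (246, 522, 151, 136), (249, 521, 152, 127)]
300 [(204, 484, 143, 272), (207, 490, 140, 261), (210, 483, 144, 255), (213, 482, 145, 247), (216, 466, 155, 245), (219, 442, 170, 247), (222, 439, 172, 240), (225, 443, 170, 229), (228, 445, 169, 220), (231, 448, 168, 210), (237, 612, 69, 114), (240, 590, 82, 115), (243, 586, 85, 107), (246, 584, 87, 98), (249, 583, 87, 88)]
306 [(216, 451, 145, 247), (219, 441, 152, 243), (222, 443, 151, 234), (225, 447, 149, 224), (228, 445, 150, 216), (231, 448, 149, 206), (234, 585, 63, 132), (237, 582, 65, 123), (240, 579, 67, 115), (243, 570, 74, 109), (246, 573, 72, 98), (249, 570, 74, 89)]
312 [(216, 448, 128, 244), (219, 440, 134, 240), (222, 440, 133, 231), (225, 449, 128, 218), (228, 451, 127, 209), (237, 587, 40, 115), (240, 574, 49, 112), (243, 566, 54, 105), (246, 560, 58, 99), (249, 562, 57, 88)]
```

Both cameras agree that the fingertips sit about 38 mm above the reported `ee_pos`, which contradicts the interface text. The distance from tip to body is about 80 mm, as stated. I'll plan with the measured tip from here on.

```bash
sed -i "s/p=o\['ee_pos'\].copy()/p=o['ee_pos']-38*M[:,0]/; s/print('now',p/print('now TIP',p/" plan.py; python3 plan.py 533.5 155 35 0 12
```

```text
now TIP [531.3 154.7 126. ] jaw -0.38 q6 0.26 t 7.55 w 0.3 F [-0.1  0.4  0.2] M [-0.04 -0.04 -0.02]
tilt mrad: down-axis xy [20.  8.] jaw dip 20
[[11,0,0,-0.0],[11,0,0,-0.0],[12,0,0,-0.0],[11,0,0,-0.0],[12,0,0,-0.0],[11,0,0,-0.0],[12,0,0,-0.0],[11,0,0,-0.01]]
```

Emit:
send_rows --pt "8 0 0 0" --pt "8 0 0 0" --pt "8 0 0 0" --pt "6 0 0 0" --pt "4 0 0 0" --pt "2 0 0 0" --pt "0 0 0 0" --pt "0 0 0 0" --pt "0 0 0 0" --pt "0 0 0 0" --fingers 0.88

```text
t: 8.38
ee_pos: [529.7, 154.5, 44.0]
orientation: [0.01, 1.558, -0.0]
ft_force: [-0.1, -1.1, -0.1]
width: 64.0
```

```bash
python3 plan.py 533.5 155 35 0 12
```

```text
now TIP [529.2 154.2  82. ] jaw -0.37 q6 0.26 t 8.38 w 64.0 F [-0.1 -1.1 -0.1] M [-0.03 -0.05 -0.01]
tilt mrad: down-axis xy [13.  6.] jaw dip 13
[[12,0,1,-0.0],[12,0,1,-0.0],[12,0,1,-0.0],[11,1,1,-0.01]]
```

Emit:
send_rows --pt "2 0 3 0" --pt "5 0 2 0" --pt "8 0 0 0" --pt "12 0 0 0" --pt "10 0 0 0" --pt "6 0 0 0" --pt "3 0 0 0" --pt "0 0 0 0"

```text
t: 9.05
ee_pos: [536.5, 154.8, -6.6]
orientation: [0.01, 1.557, -0.0]
ft_force: [-0.6, -0.5, 0.2]
width: 77.2
```

```bash
python3 plan.py 533.5 155 35 0 12;python3 -c "
from h import *
grab('wrist','w7')"
```

```text
now TIP [536.  154.6  31.4] jaw -0.38 q6 0.26 t 9.05 w 77.2 F [-0.6 -0.5  0.2] M [-0.07 -0.04  0.03]
tilt mrad: down-axis xy [14.  6.] jaw dip 14
[[-4,0,-2,-0.01]]
```

View pics/w7.png

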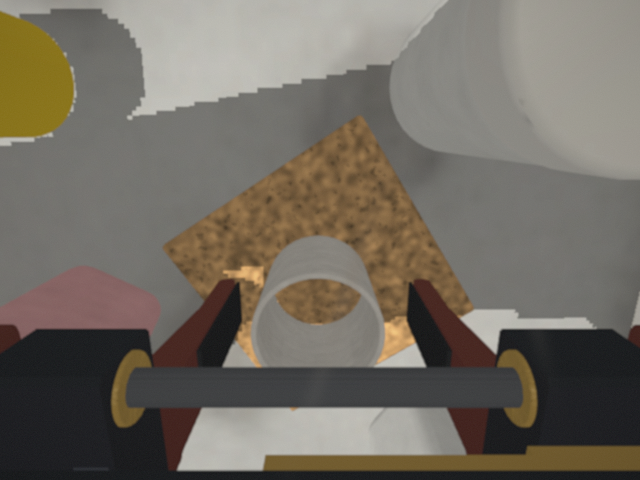

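The ring at (318,320) is now between the fingers at (220,320) and (430,320). I'll close on it.

Emit:
send_rows --pt "-3 0 -2 0" --pt "-1 0 0 0" --pt "0 0 0 0" --pt "0 0 0 0" --pt "0 0 0 0" --pt "0 0 0 0" --pt "0 0 0 0" --pt "0 0 0 0" --fingers 0

```text
t: 9.77
ee_pos: [535.2, 155.1, -0.3]
orientation: [0.011, 1.554, 0.0]
ft_force: [0.2, 0.3, -0.7]
width: 51.6
```

```bash
python3 plan.py 533.5 155 85 0 12
```

```text
now TIP [534.5 154.9  37.7] jaw -0.38 q6 0.26 t 9.77 w 51.6 F [ 0.2  0.3 -0.7] M [-0.04 -0.08 -0.02]
tilt mrad: down-axis xy [17.  7.] jaw dip 17
[[-12,0,0,-0.0],[-12,0,0,-0.0],[-12,0,0,-0.0],[-11,0,0,-0.01]]
```

Emit:
send_rows --pt "-4 0 0 0" --pt "-10 0 0 0" --pt "-16 0 0 0" --pt "-16 0 0 0" --pt "-10 0 0 0" --pt "-4 0 0 0"

```text
t: 10.27
ee_pos: [532.8, 154.3, 63.1]
orientation: [0.01, 1.557, -0.0]
ft_force: [0.1, -0.4, -0.8]
width: 51.2
```

```bash
python3 plan.py 440 60 95 0 25
```

```text
now TIP [532.3 154.1 101.1] jaw -0.38 q6 0.26 t 10.27 w 51.2 F [ 0.1 -0.4 -0.8] M [-0.07 -0.05  0.02]
tilt mrad: down-axis xy [13.  6.] jaw dip 13
[[1,-16,-15,-0.0],[1,-16,-15,-0.0],[1,-16,-15,-0.0],[0,-16,-16,-0.0],[1,-15,-15,-0.0],[0,-16,-16,-0.01]]
```

Emit:
send_rows --pt "0 -10 -10 0" --pt "0 -16 -15 0" --pt "0 -20 -20 0" --pt "0 -20 -20 0" --pt "0 -16 -15 0" --pt "0 -8 -8 0" --pt "10 -3 -3 0" --pt "14 0 0 0" --pt "10 0 0 0" --pt "5 0 0 0"

```text
t: 11.1
ee_pos: [443.5, 60.2, 26.2]
orientation: [0.012, 1.543, 0.002]
ft_force: [0.6, -0.2, -1.3]
width: 51.3
```

```bash
python3 plan.py 440 60 33 0 8
```

```text
now TIP [442.5  59.8  64.2] jaw -0.37 q6 0.1 t 11.1 w 51.3 F [ 0.6 -0.2 -1.3] M [-0.04 -0.05 -0.  ]
tilt mrad: down-axis xy [28.  9.] jaw dip 28
[[8,0,-1,-0.0],[8,0,-1,-0.0],[8,0,-1,-0.0],[7,0,0,-0.01]]
```

Emit:
send_rows --pt "10 0 0 0" --pt "8 0 0 0" --pt "5 0 0 0" --pt "3 0 0 0" --pt "0 0 0 0" --pt "0 0 0 0"

```text
t: 11.6
ee_pos: [446.2, 61.3, -1.7]
orientation: [0.012, 1.543, 0.003]
ft_force: [0.6, -0.5, 0.2]
width: 51.6
```

```bash
python3 plan.py 440 60 33 0 8
```

```text
now TIP [445.1  60.9  36.3] jaw -0.36 q6 0.1 t 11.6 w 51.6 F [ 0.6 -0.5  0.2] M [-0.03 -0.09 -0.  ]
tilt mrad: down-axis xy [28. 10.] jaw dip 28
[[3,-1,-5,-0.01]]
```

Emit:
send_rows --pt "2 0 0 0" --pt "1 0 0 0" --pt "1 0 0 0" --pt "1 0 0 0" --pt "0 0 0 0"

```text
t: 12.02
ee_pos: [447.5, 61.6, -5.9]
orientation: [0.012, 1.54, 0.003]
ft_force: [-0.3, 0.0, -1.3]
width: 51.1
```

```bash
python3 plan.py 440 60 33 0 8; python3 -c "
from h import *
d=grab('scene','s7')
s=d['img'][180:340,230:430,::-1]
cv2.imwrite('pics/s7c.png',cv2.resize(s,(750,600)))"
```

```text
now TIP [446.3  61.2  32.1] jaw -0.35 q6 0.1 t 12.02 w 51.1 F [-0.3  0.  -1.3] M [ 0.01 -0.1   0.02]
tilt mrad: down-axis xy [31. 10.] jaw dip 31
[[-1,-1,-6,-0.01]]
```

View pics/s7c.png

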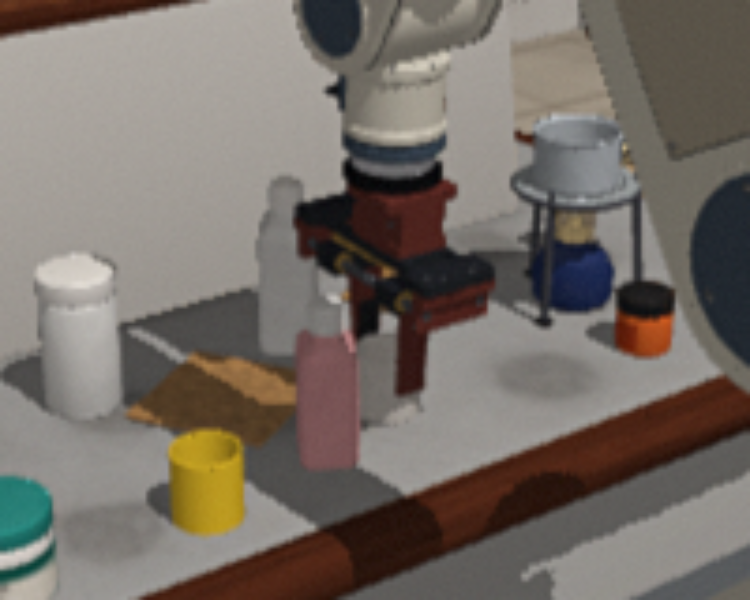

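Still holding, about a millimetre above contact.

Emit:
send_rows --pt "1 0 0 0" --pt "1 0 0 0" --pt "0 0 0 0"

```text
t: 12.32
ee_pos: [447.8, 61.6, -7.0]
orientation: [0.013, 1.54, 0.003]
ft_force: [-0.3, 0.1, 1.4]
width: 51.5
```

```bash
python3 plan.py 440 60 33 0 8
```

```text
now TIP [446.6  61.2  31. ] jaw -0.35 q6 0.1 t 12.32 w 51.5 F [-0.3  0.1  1.4] M [-0.05  0.16  0.01]
tilt mrad: down-axis xy [31. 10.] jaw dip 31
[[-2,-1,-6,-0.01]]
```

Emit:
send_rows --pt "0 0 0 0" --pt "0 0 0 0" --pt "0 0 0 0" --pt "0 0 0 0" --pt "-8 0 0 0" --pt "-15 0 0 0" --pt "-25 0 0 0" --pt "-30 0 0 0" --pt "-40 0 0 0" --pt "-40 0 0 0" --fingers 0.85

```text
t: 13.15
ee_pos: [436.5, 59.3, 151.3]
orientation: [0.011, 1.557, 0.002]
ft_force: [1.2, 0.2, -0.9]
width: 74.5
```

```bash
python3 plan.py 511 -279 230 -1 40
python3 - <<'E'
from h import *
d=grab('wrist','w8'); w=cloud(d); z=w[...,2]
E
```

```text
now TIP [436.   59.  189.3] jaw -0.36 q6 0.1 t 13.15 w 74.5 F [ 1.2  0.2 -0.9] M [-0.06 -0.12 -0.01]
tilt mrad: down-axis xy [14.  8.] jaw dip 14
[[-5,-37,9,0.0],[-5,-38,9,0.0],[-5,-37,9,0.0],[-5,-38,8,0.0],[-4,-37,9,0.0],[-5,-38,8,0.0],[-4,-37,9,0.0],[-5,-38,8,0.01],[-4,-37,9,0.0]]
```

View pics/w8.png

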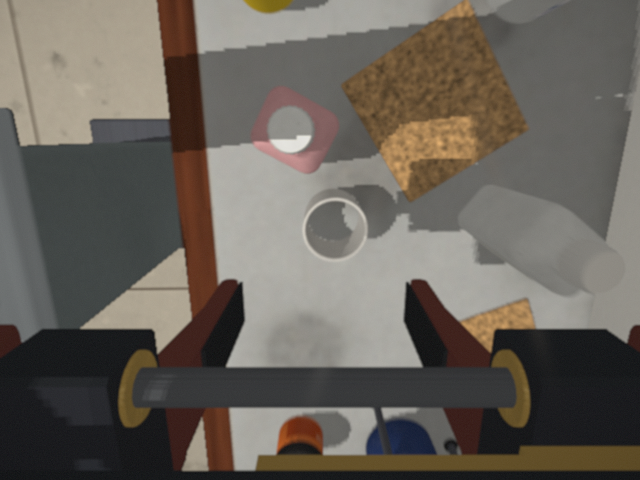

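The ring stands upright on the bench at (335,228). Next is the pan handle.

Emit:
send_rows --pt "-5 -25 6 0" --pt "-5 -37 9 0" --pt "-5 -38 9 0" --pt "-5 -37 8 0" --pt "-4 -37 9 0" --pt "-5 -37 8 0" --pt "-4 -37 9 0" --pt "-4 -30 8 0" --pt "-4 -20 5 0" --pt "0 -10 0 0"

```text
t: 14.03
ee_pos: [514.7, -261.8, 212.0]
orientation: [0.004, 1.526, 0.006]
ft_force: [0.6, 1.0, 0.0]
width: 74.5
```

```bash
python3 plan.py 511 -279 190 -1 40
python3 - <<'E'
from h import *
d=grab('wrist','w9'); w=cloud(d); z=w[...,2]
E
```

```text
now TIP [ 513.1 -262.   250. ] jaw 0.05 q6 -0.52 t 14.03 w 74.5 F [0.6 1.  0. ] M [-0.01 -0.08 -0.06]
tilt mrad: down-axis xy [44.  7.] jaw dip 44
[[30,-9,-2,0.01],[30,-8,-3,0.01]]
```

View pics/w9.png

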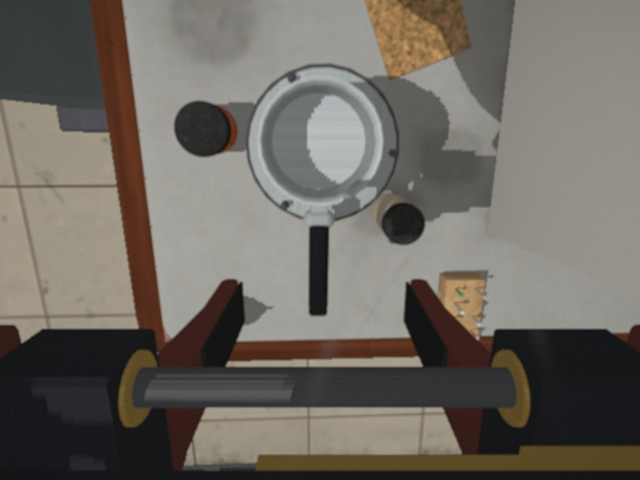

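Emit:
send_rows --pt "-20 -9 -2 0" --pt "-40 -8 -2 0" --pt "-40 0 -2 0" --pt "-40 0 -2 0" --pt "0 0 0 0"

```text
t: 14.5
ee_pos: [494.8, -275.3, 350.5]
orientation: [0.011, 1.539, 0.012]
ft_force: [0.6, -0.8, 0.9]
width: 74.3
```

```bash
python3 plan.py 511 -279 190 -1 40
python3 - <<'E'
from h import *
d=load('w9'); w=cloud(d); z=w[...,2]
def box(u0,u1,v0,v1):
    m=np.zeros(z.shape,bool); m[v0:v1,u0:u1]=1; return m
m=box(300,335,232,312)&(z>140)&(z<175); p=w[m]; print('handle',p.mean(0).round(1),p.min(0).round(1),p.max(0).round(1),np.polyfit(p[:,1],p[:,0],1))
def fit(m,n):
    p=w[m]; A=np.c_[2*p[:,:2],np.ones(len(p))]; s=np.linalg.lstsq(A,(p[:,:2]**2).sum(1),rcond=None)[0]
    c,r=cv2.minEnclosingCircle(p[:,:2].astype(np.float32))
    print(n,len(p),s[:2].round(1),np.sqrt(s[2]+s[0]**2+s[1]**2).round(1),'enc',np.round(c,1),round(r,1),'med z',np.median(p[:,2]).round(1))
fit(box(240,405,55,208)&(z>158)&(z<172),'panrim'); fit(box(240,405,55,225)&(z>105)&(z<128),'plate')
E
```

```text
now TIP [ 493.6 -275.9  388.5] jaw 0.01 q6 -0.55 t 14.5 w 74.3 F [ 0.6 -0.8  0.9] M [-0.08 -0.11 -0.06]
tilt mrad: down-axis xy [31. 15.] jaw dip 31
[[40,-1,2,0.0],[40,-1,2,0.0],[40,-1,2,0.01],[39,-2,3,0.0],[40,-1,2,0.01]]
handle [ 514.  -280.4  156.4] [ 506.6 -312.1  148.5] [ 521.2 -250.8  158.6] [1.76811959e-02 5.18911751e+02]
panrim 3348 [ 515.3 -191.4] 36.9 enc [ 515.5 -191.4] 39.7 med z 163.8
plate 13390 [ 519.8 -193.9] 39.9 enc [ 518.9 -195.1] 58.9 med z 118.0
```

Emit:
send_rows --pt "15 0 2 0" --pt "18 0 2 0" --pt "18 0 2 0" --pt "18 0 2 0" --pt "18 0 2 0" --pt "18 0 2 0" --pt "18 0 2 0.01" --pt "18 0 2 0" --pt "15 0 2 0.01" --pt "10 0 0 0"

```text
t: 15.33
ee_pos: [517.7, -258.6, 182.3]
orientation: [0.02, 1.532, 0.002]
ft_force: [0.5, 0.0, -0.4]
width: 74.4
```

```bash
python3 plan.py 514 -277 190 -1 40
```

```text
now TIP [ 516.2 -259.2  220.3] jaw -0.66 q6 -0.51 t 15.33 w 74.4 F [ 0.5  0.  -0.4] M [-0.04 -0.04  0.04]
tilt mrad: down-axis xy [39. 14.] jaw dip 38
[[30,-18,-3,0.01]]
```

Emit:
send_rows --pt "0 -10 -1 0" --pt "0 -6 -1 0" --pt "0 0 0 0" --pt "0 0 0 0" --pt "0 0 0 0" --pt "0 0 0 0" --pt "0 0 0 0" --pt "0 0 0 0" --pt "0 0 0 0" --pt "0 0 0 0"

```text
t: 16.17
ee_pos: [514.6, -274.2, 183.7]
orientation: [0.018, 1.531, 0.004]
ft_force: [0.0, 0.5, -0.1]
width: 74.8
```

```bash
python3 plan.py 514 -277 190 -1 40
```

```text
now TIP [ 513.1 -274.7  221.7] jaw -0.52 q6 -0.54 t 16.17 w 74.8 F [ 0.   0.5 -0.1] M [-0.02 -0.08 -0.03]
tilt mrad: down-axis xy [39. 14.] jaw dip 39
[[32,-3,0,0.01]]
```

Emit:
send_rows --pt "6 -1 0 0" --pt "10 -1 0 0" --pt "12 -1 0 0" --pt "12 -1 0 0" --pt "12 -1 0 0" --pt "10 -1 0 0" --pt "6 0 0 0" --pt "3 0 0 0"

```text
t: 16.83
ee_pos: [516.7, -279.1, 104.0]
orientation: [0.018, 1.533, 0.005]
ft_force: [-0.0, -0.2, 1.1]
width: 74.1
```

```bash
python3 plan.py 514 -277 135 -1 10
python3 - <<'E'
from h import *
d=grab('wrist','w10'); w=cloud(d); z=w[...,2]
E
```

```text
now TIP [ 515.3 -279.7  142. ] jaw -0.51 q6 -0.55 t 16.83 w 74.1 F [-0.  -0.2  1.1] M [-0.03 -0.05 -0.01]
tilt mrad: down-axis xy [38. 15.] jaw dip 37
[[7,3,-2,0.01]]
```

View pics/w10.png

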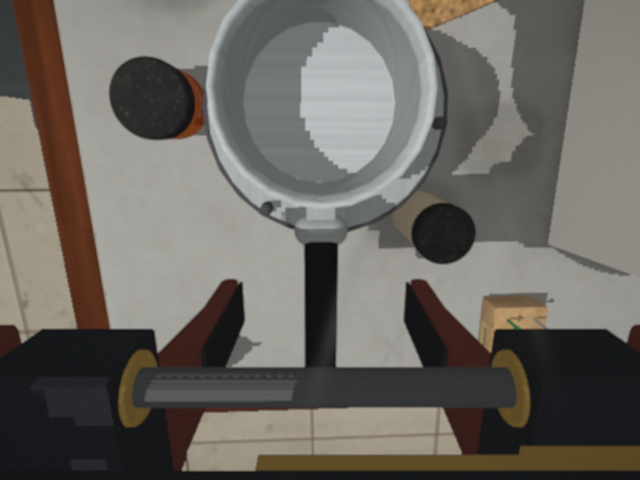

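Emit:
send_rows --pt "4 2 -1 0" --pt "2 1 0 0" --pt "0 0 0 0" --pt "0 0 0 0" --pt "0 0 0 0" --pt "0 0 0 0" --pt "0 0 0 0" --pt "0 0 0 0" --pt "0 0 0 0" --pt "0 0 0 0" --fingers 0

```text
t: 17.72
ee_pos: [517.1, -276.2, 99.3]
orientation: [0.017, 1.53, 0.004]
ft_force: [-0.9, 0.0, 0.4]
width: 13.9
```

Emit:
send_rows --pt "0 0 0 0" --pt "0 0 0 0" --pt "0 0 0 0"

```text
t: 17.97
ee_pos: [516.9, -276.3, 99.4]
orientation: [0.016, 1.531, 0.004]
ft_force: [-0.1, 0.3, -0.5]
width: 13.5
```

```bash
python3 plan.py 514 -277 135 -1 10
```

```text
now TIP [ 515.3 -276.8  137.4] jaw -0.47 q6 -0.55 t 17.97 w 13.5 F [-0.1  0.3 -0.5] M [-0.04  0.04  0.02]
tilt mrad: down-axis xy [40. 13.] jaw dip 40
[[2,0,-1,0.01]]
```

Emit:
send_rows --pt "-2 0 0 0" --pt "-4 0 0 0" --pt "-6 0 0 0" --pt "-6 0 0 0" --pt "-3 0 0 0"

```text
t: 18.38
ee_pos: [515.1, -276.1, 120.8]
orientation: [0.017, 1.533, 0.005]
ft_force: [0.3, -0.9, -1.8]
width: 14.3
```

```bash
python3 plan.py 514 -277 190 -1 10
python3 - <<'E'
from h import *
d=grab('scene','s11'); cv2.imwrite('pics/s11c.png',cv2.resize(d['img'][150:310,300:500,::-1],(750,600)))
d=grab('wrist','w11');w=cloud(d); z=w[...,2]
m=np.zeros(z.shape,bool); m[:215,190:450]=1
p=w[m&(z>168)&(z<200)]; c=p.mean(0); print(c,len(p),np.linalg.lstsq(np.c_[p[:,:2]-c[:2],np.ones(len(p))],p[:,2],rcond=None)[0])
E
```

```text
now TIP [ 513.7 -276.6  158.8] jaw -0.47 q6 -0.55 t 18.38 w 14.3 F [ 0.3 -0.9 -1.8] M [-0.2  -0.06 -0.03]
tilt mrad: down-axis xy [38. 14.] jaw dip 38
[[-8,0,0,0.0],[-8,0,1,0.0],[-8,0,0,0.0],[-7,0,1,0.01]]
[ 515.29879136 -191.18652184  181.1512229 ] 14934 [ 1.21407881e-04 -5.65521149e-02  1.81151223e+02]
```

View pics/s11c.png

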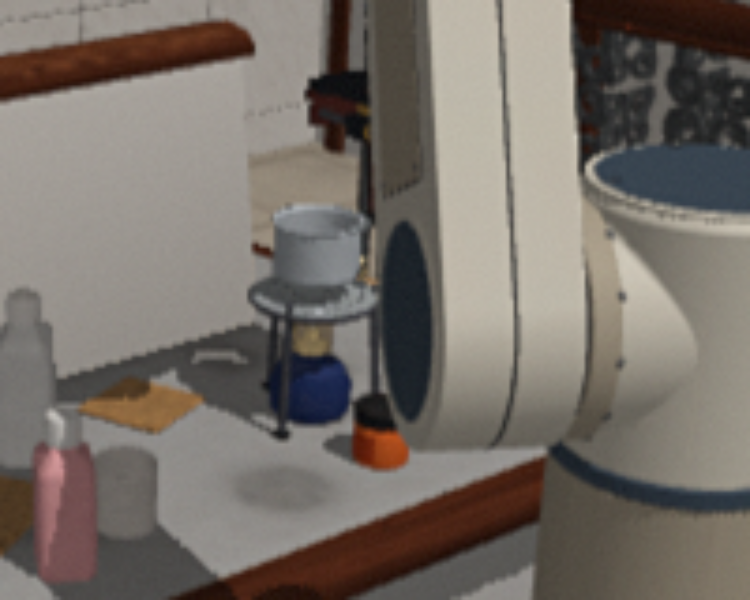

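View pics/w11.png

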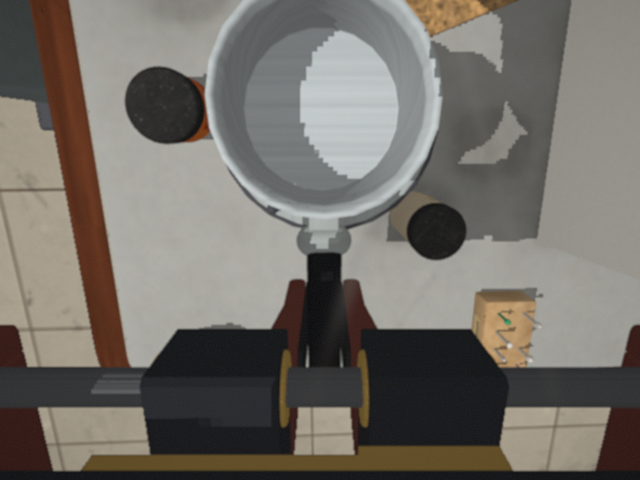

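```bash
python3 plan.py 475 -85 165 40 20
```

```text
now TIP [ 513.9 -276.7  158.9] jaw -0.48 q6 -0.55 t 18.48 w 13.8 F [ 0.9  0.5 -1.9] M [-0.22 -0.06 -0.07]
tilt mrad: down-axis xy [39. 14.] jaw dip 38
[[-1,19,-4,-0.07],[0,19,-3,-0.07],[-1,20,-1,-0.07],[0,20,0,-0.07],[-1,19,1,-0.07],[0,19,3,-0.07],[-1,19,4,-0.07],[0,19,6,-0.07],[-1,19,7,-0.07],[0,18,8,-0.08]]
```

Emit:
send_rows --pt "-3 10 -2 -0.04" --pt "-2 19 -3 -0.07" --pt "-1 20 -2 -0.07" --pt "0 20 0 -0.07" --pt "-1 19 1 -0.07" --pt "0 19 3 -0.07" --pt "0 19 4 -0.07" --pt "0 19 6 -0.07" --pt "0 19 7 -0.07" --pt "0 12 6 -0.07"

```text
t: 19.32
ee_pos: [481.7, -94.7, 129.7]
orientation: [-0.537, 1.459, 0.531]
ft_force: [-0.0, 0.4, -2.5]
width: 13.6
```

```bash
python3 plan.py 475 -85 60 40 20;  python3 - <<'E'
from h import *
d=grab('wrist','w12')
E
```

```text
now TIP [480.1 -95.1 167.7] jaw 39.36 q6 -0.94 t 19.32 w 13.6 F [-0.   0.4 -2.5] M [-0.13 -0.2   0.02]
tilt mrad: down-axis xy [43. 11.] jaw dip 40
[[18,2,0,-0.0],[18,2,0,-0.0],[18,2,0,-0.0],[18,2,-1,-0.0],[18,3,0,-0.01],[17,2,-1,-0.0]]
```

View pics/w12.png

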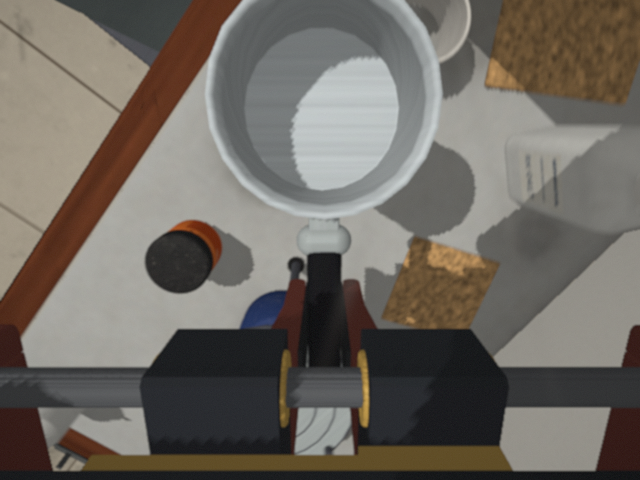

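Emit:
send_rows --pt "8 2 0 0" --pt "14 2 0 0" --pt "16 2 0 0" --pt "16 2 -1 0" --pt "16 2 0 0" --pt "16 2 -1 0" --pt "14 1 0 0" --pt "12 0 0 0" --pt "8 0 0 0" --pt "4 0 0 0"

```text
t: 20.2
ee_pos: [480.1, -86.4, -1.7]
orientation: [-0.531, 1.455, 0.519]
ft_force: [-0.6, 0.2, -2.0]
width: 13.7
```

```bash
python3 plan.py 475 -85 25 40 10
```

```text
now TIP [478.2 -86.7  36.2] jaw 38.77 q6 -0.93 t 20.2 w 13.7 F [-0.6  0.2 -2. ] M [-0.11 -0.14 -0.01]
tilt mrad: down-axis xy [50.  9.] jaw dip 45
[[6,2,-1,-0.01],[5,2,-1,-0.01]]
```

Emit:
send_rows --pt "4 0 0 0" --pt "3 0 0 0" --pt "2 0 0 0" --pt "1 0 0 0" --pt "0 0 0 0"

```text
t: 20.62
ee_pos: [481.4, -87.4, -12.6]
orientation: [-0.529, 1.455, 0.517]
ft_force: [-1.8, 0.8, 0.9]
width: 13.8
```

```bash
python3 plan.py 475 -85 25 40 10
```

```text
now TIP [479.5 -87.7  25.4] jaw 38.59 q6 -0.93 t 20.62 w 13.8 F [-1.8  0.8  0.9] M [0.16 0.3  0.03]
tilt mrad: down-axis xy [50.  9.] jaw dip 45
[[0,5,-2,-0.02]]
```

Emit:
send_rows --pt "1 0 0 0" --pt "1 0 0 0" --pt "0 0 0 0"

```text
t: 20.87
ee_pos: [481.8, -87.4, -13.5]
orientation: [-0.53, 1.454, 0.517]
ft_force: [-1.7, 0.1, 2.0]
width: 13.6
```

```bash
python3 plan.py 475 -85 25 40 10
```

```text
now TIP [479.8 -87.8  24.5] jaw 38.63 q6 -0.93 t 20.87 w 13.6 F [-1.7  0.1  2. ] M [-0.03  0.36  0.14]
tilt mrad: down-axis xy [51.  9.] jaw dip 45
[[-1,5,-2,-0.02]]
```

Emit:
send_rows --pt "0 0 0 0" --pt "0 0 0 0" --pt "0 0 0 0" --pt "0 0 0 0" --pt "-5 0 0 0" --pt "-15 0 0 0" --pt "-30 0 0 0" --pt "-41 0 0 0" --pt "-41 0 0 0" --pt "-41 0 0 0" --fingers 0.5

```text
t: 21.7
ee_pos: [467.5, -87.6, 158.9]
orientation: [-0.524, 1.467, 0.523]
ft_force: [-0.0, -0.7, -0.8]
width: 43.9
```

```bash
python3 plan.py 490 -100 180 -141.4 40;  python3 - <<'E'
from h import *
d=grab('wrist','w13')
E
```

```text
now TIP [466.2 -88.1 196.9] jaw 38.56 q6 -0.91 t 21.7 w 43.9 F [-0.  -0.7 -0.8] M [-0.03 -0.14 -0.01]
tilt mrad: down-axis xy [36. 12.] jaw dip 36
[[1,-1,0,0.12],[1,-1,1,0.12],[1,-1,1,0.12],[1,-1,1,0.12],[1,-1,1,0.12],[1,0,1,0.12],[1,0,1,0.12],[1,0,1,0.12],[1,0,1,0.12],[0,0,1,0.11]]
[[1,0,1,0.12],[0,0,1,0.11],[1,0,1,0.12],[0,0,1,0.11],[1,0,1,0.12],[0,0,1,0.11],[1,1,1,0.12],[0,1,1,0.11],[1,1,0,0.12],[0,1,0,0.11]]
[[1,1,0,0.11],[0,1,0,0.12],[1,1,0,0.11],[0,0,0,0.12],[1,1,0,0.11],[0,1,1,0.12],[1,0,0,0.11]]
```

View pics/w13.png

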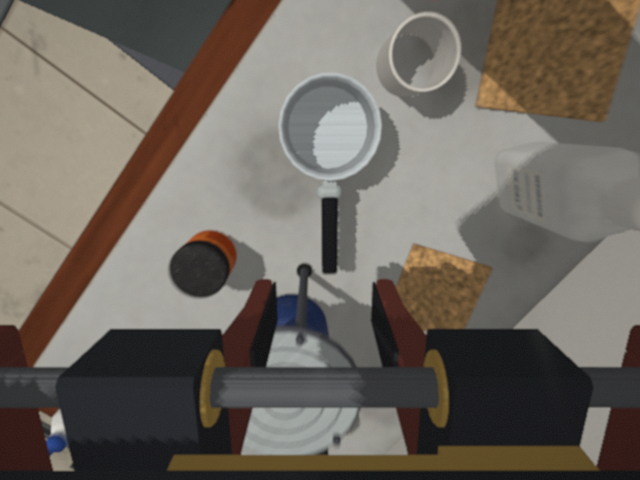

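Run:
```python
from h import *
d=load('w13'); w=cloud(d); z=w[...,2]
def box(u0,u1,v0,v1):
    m=np.zeros(z.shape,bool); m[v0:v1,u0:u1]=1; return m
p=w[box(315,345,203,270)&(z>34)&(z<60)]; u=np.linalg.svd(p[:,:2]-p[:,:2].mean(0),full_matrices=False)[2][0]
print('handle',p.mean(0).round(1),'z',np.median(p[:,2]),u,np.degrees(np.arctan2(u[1],u[0])),np.ptp(p[:,:2]@u))
def fit(m,n):
    p=w[m]; A=np.c_[2*p[:,:2],np.ones(len(p))]; s=np.linalg.lstsq(A,(p[:,:2]**2).sum(1),rcond=None)[0]
    c,r=cv2.minEnclosingCircle(p[:,:2].astype(np.float32))
    print(n,len(p),s[:2].round(1),np.sqrt(s[2]+s[0]**2+s[1]**2).round(1),'enc',np.round(c,1),round(r,1),'med z',np.median(p[:,2]).round(1))
fit(box(270,390,65,182)&(z>45)&(z<60),'panrim')
fit(box(380,470,5,100)&(z>45)&(z<65),'ring')
print(d['world_from_camera'].round(3))
```

```text
handle [482.6 -90.9  41.3] z 41.514307919517535 [ 0.62191261 -0.78308666] -51.54406204826283 61.393431414852955
panrim 2057 [427.3 -20.5] 37.4 enc [427.3 -10. ] 50.9 med z 49.0
ring 1300 [447.3  60.7] 24.7 enc [447.4  61.5] 26.4 med z 53.8
[[ 7.81000e-01  5.89000e-01  2.08000e-01  4.13833e+02]
 [ 6.24000e-01 -7.55000e-01 -2.04000e-01 -2.99540e+01]
 [ 3.60000e-02  2.89000e-01 -9.57000e-01  3.55801e+02]
 [ 0.00000e+00  0.00000e+00  0.00000e+00  1.00000e+00]]
```

Emit:
send_rows --pt "0 -1 0 0.12" --pt "0 -1 1 0.12" --pt "0 -1 1 0.12" --pt "0 -1 1 0.12" --pt "0 0 1 0.12" --pt "0 0 1 0.12" --pt "0 0 1 0.12" --pt "0 0 1 0.12" --pt "0 0 1 0.12" --pt "0 0 1 0.12"

```text
t: 22.58
ee_pos: [486.5, -92.6, 176.7]
orientation: [0.464, 1.461, -0.426]
ft_force: [-0.2, -0.5, -0.3]
width: 43.4
```

Emit:
send_rows --pt "0 0 1 0.12" --pt "0 0 1 0.12" --pt "0 0 1 0.12" --pt "0 0 1 0.12" --pt "0 0 1 0.12" --pt "0 0 1 0.12" --pt "0 0 1 0.12" --pt "0 0 1 0.12" --pt "0 0 0 0.12" --pt "0 0 0 0.12"

```text
t: 23.42
ee_pos: [490.0, -99.1, 177.5]
orientation: [1.433, 1.039, -1.333]
ft_force: [-0.4, -0.5, 0.1]
width: 44.1
```

```bash
python3 plan.py 490 -100 180 -141.4 40
```

```text
now TIP [487.4 -99.3 215.4] jaw -104.39 q6 1.57 t 23.42 w 44.1 F [-0.4 -0.5  0.1] M [0.02 0.11 0.01]
tilt mrad: down-axis xy [69.  5.] jaw dip -22
[[6,0,0,0.11],[6,0,0,0.11],[6,0,0,0.11],[6,0,0,0.1],[6,0,0,0.11],[6,1,0,0.11]]
```

Emit:
send_rows --pt "0 0 0 0.1" --pt "0 0 0 0.1" --pt "0 0 0 0.1"

```text
t: 23.67
ee_pos: [489.6, -99.0, 177.6]
orientation: [1.664, 0.853, -1.548]
ft_force: [-0.7, -0.3, -0.2]
width: 43.4
```

```bash
python3 plan.py 490 -100 180 -141.4 40
```

```text
now TIP [487.  -99.2 215.5] jaw -122.53 q6 1.89 t 23.67 w 43.4 F [-0.7 -0.3 -0.2] M [ 0.06  0.02 -0.07]
tilt mrad: down-axis xy [69.  5.] jaw dip -41
[[12,0,0,0.11],[12,1,0,0.11],[12,0,0,0.11]]
```

Emit:
send_rows --pt "-41 0 0 0" --pt "-41 0 0 0" --pt "-41 0 0 0"

```text
t: 23.92
ee_pos: [474.7, -98.0, 294.4]
orientation: [1.659, 0.864, -1.571]
ft_force: [0.3, -0.3, 1.1]
width: 43.9
```

```bash
python3 plan.py 490 -100 180 -141.4 40
```

```text
now TIP [472.9 -98.4 332.4] jaw -122.96 q6 1.89 t 23.92 w 43.9 F [ 0.3 -0.3  1.1] M [0.08 0.01 0.04]
tilt mrad: down-axis xy [49. 10.] jaw dip -35
[[38,2,-1,0.08],[38,3,-1,0.08],[39,2,-1,0.08],[38,2,-1,0.08]]
```

Emit:
send_rows --pt "0 0 0 0.1" --pt "0 0 0 0.1" --pt "0 0 0 0.1"

```text
t: 24.17
ee_pos: [479.4, -99.2, 305.7]
orientation: [1.881, 0.632, -1.755]
ft_force: [-0.2, 0.7, -0.1]
width: 43.9
```

```bash
python3 plan.py 490 -100 180 -141.4 40
```

```text
now TIP [476.8 -99.5 343.6] jaw -140.64 q6 2.2 t 24.17 w 43.9 F [-0.2  0.7 -0.1] M [ 0.02  0.09 -0.02]
tilt mrad: down-axis xy [67.  6.] jaw dip -55
[[33,1,0,0.0],[33,0,0,0.0],[33,1,0,0.0],[33,0,0,0.01],[32,0,-1,0.0]]
```

Emit:
send_rows --pt "4 0 0 0" --pt "8 0 0 0" --pt "12 0 0 0" --pt "17 0 0 0" --pt "22 0 0 0" --pt "27 0 0 0" --pt "32 0 0 0" --pt "0 0 0 0" --pt "0 0 0 0"

```text
t: 24.92
ee_pos: [486.2, -98.0, 175.9]
orientation: [1.867, 0.648, -1.743]
ft_force: [0.6, 0.5, 0.6]
width: 44.0
```

```bash
python3 plan.py 490 -100 180 -141.4 40
```

```text
now TIP [483.6 -98.2 213.8] jaw -139.48 q6 2.18 t 24.92 w 44.0 F [0.6 0.5 0.6] M [0.09 0.03 0.04]
tilt mrad: down-axis xy [67.  6.] jaw dip -55
[[34,4,-2,0.03]]
```

Emit:
send_rows --pt "-41 0 0 0" --pt "-36 0 0 0" --pt "-32 0 0 0" --pt "-28 0 0 0" --pt "-24 0 0 0" --pt "-20 0 0 0" --pt "-15 0 0 0" --pt "-10 0 0 0" --pt "-5 0 0 0" --pt "0 0 0 0"

```text
t: 25.75
ee_pos: [469.4, -98.9, 408.8]
orientation: [1.86, 0.655, -1.727]
ft_force: [-0.1, 0.9, -0.3]
width: 43.8
```

```bash
python3 plan.py 490 -100 180 -141.4 40
```

```text
now TIP [466.6 -99.1 446.7] jaw -138.6 q6 2.17 t 25.75 w 43.8 F [-0.1  0.9 -0.3] M [ 0.1   0.02 -0.03]
tilt mrad: down-axis xy [73.  4.] jaw dip -57
[[38,1,0,0.01],[38,0,0,0.01],[38,1,0,0.01],[38,0,0,0.0],[39,1,-1,0.01],[38,0,0,0.0],[39,1,-1,0.01]]
```

Emit:
send_rows --pt "0 20 -23 0" --pt "0 26 -30 0" --pt "0 26 -30 0" --pt "0 26 -30 0" --pt "0 0 0 0" --pt "0 0 0 0" --pt "0 0 0 0"

```text
t: 26.33
ee_pos: [621.3, -97.1, 418.3]
orientation: [1.855, 0.659, -1.728]
ft_force: [-0.1, 0.0, -0.1]
width: 43.9
```

```bash
python3 plan.py 490 -100 430 -141.4 40
```

```text
now TIP [618.7 -97.2 456.2] jaw -138.39 q6 2.23 t 26.33 w 43.9 F [-0.1  0.  -0.1] M [0.05 0.02 0.  ]
tilt mrad: down-axis xy [70.  4.] jaw dip -55
[[4,-21,25,0.01],[4,-21,25,0.01],[5,-20,25,0.02],[4,-20,26,0.01]]
```

Emit:
send_rows --pt "0 -10 12 0" --pt "0 -18 20 0" --pt "0 -20 25 0" --pt "0 -20 23 0" --pt "0 -12 14 0" --pt "0 -5 6 0" --pt "0 0 0 0"

```text
t: 26.92
ee_pos: [476.2, -98.9, 406.1]
orientation: [1.851, 0.662, -1.732]
ft_force: [0.1, 0.6, 1.0]
width: 43.9
```

```bash
python3 plan.py 480 -100 430 -141.4 40
```

```text
now TIP [473.7 -99.1 444. ] jaw -138.34 q6 2.17 t 26.92 w 43.9 F [0.1 0.6 1. ] M [0.11 0.05 0.03]
tilt mrad: down-axis xy [65.  4.] jaw dip -51
[[14,4,-3,0.05]]
```

Emit:
send_rows --pt "10 0 0 0" --pt "20 0 0 0" --pt "30 0 0 0" --pt "41 0 0 0" --pt "41 0 0 0" --pt "41 0 0 0" --pt "0 0 0 0" --pt "0 0 0 0"

```text
t: 27.58
ee_pos: [496.1, -99.0, 218.5]
orientation: [1.858, 0.656, -1.72]
ft_force: [0.6, 0.2, 0.7]
width: 44.0
```

```bash
python3 plan.py 480 -100 430 -141.4 40
```

```text
now TIP [493.2 -99.  256.4] jaw -138.29 q6 2.17 t 27.58 w 44.0 F [0.6 0.2 0.7] M [ 0.1  -0.    0.01]
tilt mrad: down-axis xy [77.  2.] jaw dip -59
[[-35,0,0,0.01],[-35,0,0,0.01],[-35,0,0,0.01],[-35,0,0,0.01],[-34,1,0,0.01]]
```

Emit:
send_rows --pt "0 26 -30 0" --pt "0 26 -30 0" --pt "0 26 -30 0" --pt "0 -26 30 0" --pt "0 -26 30 0" --pt "0 -26 30 0" --pt "0 -26 30 0" --pt "0 0 0 0" --pt "0 0 0 0"

```text
t: 28.33
ee_pos: [474.9, -101.9, 223.5]
orientation: [1.863, 0.651, -1.708]
ft_force: [0.7, -0.9, 0.6]
width: 44.2
```

```bash
python3 plan.py 480 -100 430 -141.4 40
```

```text
now TIP [ 471.6 -101.9  261.3] jaw -138.14 q6 2.15 t 28.33 w 44.2 F [ 0.7 -0.9  0.6] M [ 0.09 -0.01  0.04]
tilt mrad: down-axis xy [87. -0.] jaw dip -65
[[-33,3,-4,0.01],[-34,3,-4,0.01],[-33,3,-4,0.01],[-34,2,-3,0.01],[-33,3,-4,0.02]]
```

Emit:
send_rows --pt "0 -7 8 0" --pt "0 -13 15 0" --pt "0 -13 15 0" --pt "0 -13 15 0" --pt "0 -13 15 0" --pt "0 -13 15 0" --pt "0 -10 11 0" --pt "0 -7 8 0" --pt "0 -4 5 0" --pt "0 0 0 0"

```text
t: 29.17
ee_pos: [342.4, -107.4, 223.0]
orientation: [1.875, 0.636, -1.678]
ft_force: [0.6, -0.2, 0.8]
width: 44.2
```

```bash
python3 plan.py 480 -100 250 -141.4 40; python3 -c "
from h import *
print(ctrl.get_obs()['qpos'].round(2))"
```

```text
now TIP [ 338.1 -107.1  260.8] jaw -137.84 q6 2.02 t 29.17 w 44.2 F [ 0.6 -0.2  0.8] M [ 0.09  0.07 -0.02]
tilt mrad: down-axis xy [113.  -8.] jaw dip -79
[[7,22,-27,0.02],[7,21,-28,0.01],[6,21,-28,0.02],[7,21,-28,0.01]]
[-0.37 -0.11  2.2   0.04  0.95  2.02]
```

Emit:
send_rows --pt "0 7 -8 0" --pt "0 13 -15 0" --pt "0 13 -15 0" --pt "0 13 -15 0" --pt "0 13 -15 0" --pt "0 13 -15 0" --pt "0 13 -15 0" --pt "0 10 -11 0" --pt "0 5 -6 0" --pt "0 0 0 0"

```text
t: 30.0
ee_pos: [518.9, -104.8, 244.9]
orientation: [1.882, 0.629, -1.666]
ft_force: [-0.2, -1.2, -0.4]
width: 44.1
```

```bash
python3 plan.py 480 -100 250 -141.4 40; python3 -c "
from h import *
print(ctrl.get_obs()['qpos'].round(3))"
```

```text
now TIP [ 514.1 -104.4  282.6] jaw -137.8 q6 2.16 t 30.0 w 44.1 F [-0.2 -1.2 -0.4] M [ 0.12  0.06 -0.02]
tilt mrad: down-axis xy [125. -10.] jaw dip -87
[[14,-14,13,0.03],[14,-15,12,0.03]]
[-0.234  0.149  1.873  0.023  0.995  2.163]
```

Emit:
send_rows --pt "0 -20 22 0" --pt "0 -26 29 0" --pt "0 -26 29 0" --pt "0 -26 29 0" --pt "0 -26 29 0" --pt "0 -26 29 0" --pt "0 -26 29 0"

```text
t: 30.58
ee_pos: [256.7, -104.2, 208.5]
orientation: [1.88, 0.633, -1.658]
ft_force: [-0.4, -1.2, 0.1]
width: 44.1
```

```bash
python3 plan.py 480 -100 250 -141.4 40; python3 -c "
from h import *
print(ctrl.get_obs()['qpos'].round(3))"
```

```text
now TIP [ 251.8 -103.8  246.2] jaw -137.4 q6 1.87 t 30.58 w 44.1 F [-0.4 -1.2  0.1] M [0.03 0.03 0.02]
tilt mrad: down-axis xy [128. -10.] jaw dip -88
[[4,25,-28,0.01],[4,25,-29,0.01],[4,24,-29,0.01],[4,24,-29,0.01],[5,24,-29,0.02],[4,23,-30,0.01]]
[-0.494 -0.273  2.35   0.064  0.947  1.874]
```

Emit:
send_rows --pt "0 -20 20 0" --pt "0 -20 20 0" --pt "0 -20 20 0" --pt "0 -20 20 0"

```text
t: 30.92
ee_pos: [137.0, -95.3, 191.1]
orientation: [1.875, 0.638, -1.656]
ft_force: [-1.9, -1.1, 0.2]
width: 44.3
```

```bash
python3 plan.py 480 -100 250 -141.4 40; python3 -c "
from h import *
print(ctrl.get_obs()['qpos'].round(3))"
```

```text
now TIP [132.1 -95.  228.8] jaw -137.07 q6 1.48 t 30.92 w 44.3 F [-1.9 -1.1  0.2] M [0.07 0.06 0.02]
tilt mrad: down-axis xy [127.  -9.] jaw dip -87
[[3,27,-28,0.01],[3,26,-28,0.01],[2,26,-29,0.01],[3,26,-29,0.01],[2,25,-29,0.01],[3,25,-29,0.01],[2,25,-30,0.0],[3,25,-29,0.01],[2,25,-30,0.01]]
[-0.871 -0.526  2.509  0.104  1.073  1.479]
```

Emit:
send_rows --pt "-5 10 -10 0" --pt "-15 18 -18 0" --pt "-22 20 -22 0" --pt "-25 20 -24 0" --pt "-25 20 -24 0" --pt "-25 20 -24 0" --pt "-20 20 -24 0" --pt "-10 20 -22 0" --pt "-5 14 -15 0" --pt "0 7 -8 0"

```text
t: 31.75
ee_pos: [366.8, -102.9, 379.3]
orientation: [1.914, 0.581, -1.69]
ft_force: [1.1, 0.2, -0.3]
width: 44.2
```

```bash
python3 plan.py 480 -100 250 -141.4 40; python3 -c "
from h import *
print(ctrl.get_obs()['qpos'].round(3))"
```

```text
now TIP [ 361.8 -102.1  417. ] jaw -140.61 q6 2.13 t 31.75 w 44.2 F [ 1.1  0.2 -0.3] M [ 0.1   0.02 -0.01]
tilt mrad: down-axis xy [131. -20.] jaw dip -89
[[30,9,-13,0.0],[30,9,-13,0.0],[30,9,-13,0.0],[30,10,-13,0.0],[30,9,-13,0.01],[31,10,-13,0.0]]
[-0.326 -0.244  1.939  0.024  1.317  2.128]
```

Emit:
send_rows --pt "3 26 -32 0" --pt "3 24 -29 0" --pt "3 21 -26 0" --pt "2 18 -22 0" --pt "2 15 -18 0" --pt "1 12 -14 0" --pt "1 9 -11 0" --pt "0 6 -8 0" --pt "0 3 -4 0" --pt "0 0 0 0"

```text
t: 32.58
ee_pos: [580.9, -102.3, 383.8]
orientation: [1.907, 0.586, -1.703]
ft_force: [0.3, 0.2, -0.2]
width: 43.8
```

```bash
python3 plan.py 480 -100 250 -141.4 40; python3 -c "
from h import *
print(ctrl.get_obs()['qpos'].round(3))"
```

```text
now TIP [ 576.4 -101.6  421.5] jaw -140.69 q6 2.26 t 32.58 w 43.8 F [ 0.3  0.2 -0.2] M [0.07 0.04 0.01]
tilt mrad: down-axis xy [119. -18.] jaw dip -81
[[32,-15,17,0.0],[32,-15,18,0.0],[32,-16,17,0.0],[31,-15,18,0.01],[32,-16,17,0.0]]
[-0.198  0.14   1.568  0.006  1.314  2.26 ]
```

Emit:
send_rows --pt "0 -3 4 0" --pt "0 -6 8 0" --pt "0 -9 11 0" --pt "0 -12 14 0" --pt "0 -15 18 0" --pt "0 -18 22 0" --pt "0 -21 26 0" --pt "0 -24 29 0" --pt "0 0 0 0" --pt "0 0 0 0"

```text
t: 33.42
ee_pos: [389.6, -100.6, 360.2]
orientation: [1.906, 0.584, -1.706]
ft_force: [0.1, -0.4, -0.5]
width: 43.9
```

```bash
python3 plan.py 480 -100 250 -141.4 40; python3 -c "
from h import *
print(ctrl.get_obs()['qpos'].round(3))"
```

```text
now TIP [385.1 -99.8 397.9] jaw -140.81 q6 2.16 t 33.42 w 43.9 F [ 0.1 -0.4 -0.5] M [ 0.04  0.01 -0.02]
tilt mrad: down-axis xy [117. -19.] jaw dip -79
[[32,9,-12,0.0],[32,9,-12,0.0],[31,9,-13,0.0],[32,10,-12,0.0],[31,9,-13,0.01]]
[-0.296 -0.182  1.932  0.016  1.274  2.162]
```

Emit:
send_rows --pt "3 26 -32 0" --pt "3 26 -32 0" --pt "3 23 -28 0" --pt "2 19 -23 0" --pt "2 15 -18 0" --pt "1 11 -14 0" --pt "1 8 -9 0" --pt "0 4 -5 0" --pt "0 -3 4 0" --pt "0 -7 9 0"

```text
t: 34.25
ee_pos: [590.3, -101.8, 369.3]
orientation: [1.911, 0.578, -1.699]
ft_force: [-0.5, 0.1, -0.2]
width: 44.0
```

Emit:
send_rows --pt "0 -11 13 0" --pt "0 -15 18 0" --pt "0 -19 23 0" --pt "0 -23 28 0" --pt "0 -26 32 0" --pt "3 26 -32 0" --pt "3 26 -32 0" --pt "3 23 -28 0" --pt "2 19 -23 0" --pt "2 15 -18 0"

```text
t: 35.08
ee_pos: [572.5, -96.4, 350.3]
orientation: [1.904, 0.582, -1.719]
ft_force: [0.2, 0.3, -0.9]
width: 44.2
```

```bash
python3 plan.py 480 -100 250 -141.4 40; python3 -c "
from h import *
print(ctrl.get_obs()['qpos'].round(3))"
```

```text
now TIP [568.4 -95.6 388.1] jaw -141.21 q6 2.28 t 35.08 w 44.2 F [ 0.2  0.3 -0.9] M [ 0.11  0.07 -0.03]
tilt mrad: down-axis xy [109. -20.] jaw dip -73
[[26,-13,16,0.0],[25,-12,16,0.0],[26,-13,16,0.0],[25,-12,17,0.0],[26,-13,16,0.0]]
[-1.880e-01  1.480e-01  1.629e+00  1.000e-03  1.253e+00  2.280e+00]
```

Emit:
send_rows --pt "0 6 -7 0" --pt "0 0 0 0" --pt "0 -4 5 0" --pt "0 -8 10 0" --pt "0 -12 14 0" --pt "0 -15 18 0" --pt "0 -18 22 0" --pt "0 -21 26 0" --pt "0 -25 31 0" --pt "0 -12 15 0"

```text
t: 35.92
ee_pos: [380.5, -93.4, 327.7]
orientation: [1.9, 0.584, -1.724]
ft_force: [0.1, 0.1, -0.1]
width: 43.7
```

Emit:
send_rows --pt "0 0 0 0" --pt "0 0 0 0" --pt "0 26 -32 0" --pt "0 25 -30 0" --pt "0 22 -27 0" --pt "0 19 -23 0" --pt "0 16 -19 0" --pt "0 13 -15 0" --pt "0 9 -11 0" --pt "0 5 -6 0"

```text
t: 36.75
ee_pos: [590.8, -95.6, 349.3]
orientation: [1.905, 0.578, -1.722]
ft_force: [0.5, -0.2, -0.5]
width: 43.7
```

```bash
python3 plan.py 492 -103 80 -141.5 40
```

```text
now TIP [586.7 -94.8 387. ] jaw -141.43 q6 2.29 t 36.75 w 43.7 F [ 0.5 -0.2 -0.5] M [ 0.08  0.06 -0.02]
tilt mrad: down-axis xy [108. -22.] jaw dip -71
[[33,-9,11,0.0],[33,-9,11,0.0],[33,-9,11,0.0],[33,-8,11,0.0],[33,-9,11,0.0],[33,-8,11,0.0],[32,-9,12,0.0],[33,-8,11,0.0],[32,-9,12,0.0]]
```

Emit:
send_rows --pt "12 -7 9 0" --pt "20 -9 11 0" --pt "24 -9 11 0" --pt "24 -9 11 0" --pt "24 -9 11 0" --pt "24 -9 11 0" --pt "24 -8 11 0" --pt "24 -7 9 0" --pt "22 -5 6 0" --pt "20 -4 5 0"

```text
t: 37.58
ee_pos: [497.8, -100.1, 114.7]
orientation: [1.913, 0.571, -1.706]
ft_force: [-0.8, 0.0, 0.5]
width: 44.1
```

```bash
python3 plan.py 492 -103 70 -141.5 20
```

```text
now TIP [493.2 -99.2 152.4] jaw -141.29 q6 2.24 t 37.58 w 44.1 F [-0.8  0.   0.5] M [0.06 0.02 0.05]
tilt mrad: down-axis xy [122. -24.] jaw dip -81
[[16,-1,2,0.0],[16,-1,2,0.0],[17,-1,2,0.0],[16,-1,2,0.0],[17,-2,2,0.0]]
```

Emit:
send_rows --pt "16 -1 2 0" --pt "15 -2 2 0" --pt "15 -2 2 0" --pt "14 -2 2 0" --pt "13 -2 2 0" --pt "12 -2 2 0" --pt "10 -1 1 0" --pt "8 0 0 0" --pt "4 0 0 0" --pt "0 0 0 0"

```text
t: 38.42
ee_pos: [488.3, -100.4, -3.2]
orientation: [1.909, 0.575, -1.714]
ft_force: [0.5, 0.2, 0.3]
width: 43.8
```

```bash
python3 plan.py 492.5 -102.7 24 -141.5 20
python3 - <<'E'
from h import *
d=grab('wrist','w20')
E
```

```text
now TIP [483.9 -99.5  34.5] jaw -141.35 q6 2.23 t 38.42 w 43.8 F [0.5 0.2 0.3] M [ 0.16  0.04 -0.  ]
tilt mrad: down-axis xy [115. -22.] jaw dip -76
[[12,7,-4,0.0]]
```

View pics/w20.png

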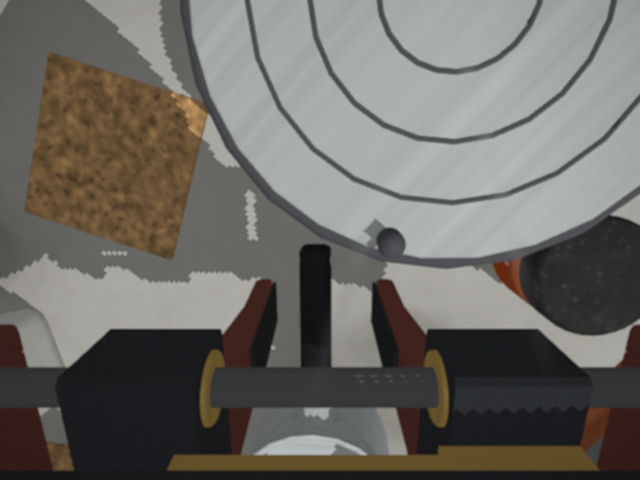

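Emit:
send_rows --pt "4 -1 -1 0" --pt "4 0 0 0" --pt "2 0 0 0" --pt "0 0 0 0" --pt "0 0 0 0" --fingers 0.18

```text
t: 38.88
ee_pos: [491.9, -99.4, -11.8]
orientation: [1.912, 0.573, -1.709]
ft_force: [-0.3, 0.4, 0.6]
width: 16.7
```

Run:
```python
import numpy as np
from scipy.spatial.transform import Rotation as R
from workcell import ctrl
o=ctrl.get_obs(); M=R.from_rotvec(o['orientation']).as_matrix(); p=o['ee_pos']-38*M[:,0]
j=np.degrees(np.arctan2(M[1,2],M[0,2])); H=j+90
print(p.round(1),j,o['width'],o['ft_force'],(M[:2,0]*1000).round())
c=np.array([427.3,-20.5]); print('d',np.linalg.norm(p[:2]-c),'dir',np.degrees(np.arctan2(*(p[:2]-c)[::-1])))
d=np.linalg.norm(p[:2]-c)
# arc rows: per row turn -0.11 (jaw +6.3deg): grip moves tangentially
n=14;dh=91/n
print('turn',-np.radians(dh),'chord',2*d*np.sin(np.radians(dh/2)))
```

```text
[487.4 -98.6  25.9] -141.32627776238346 16.719914111515486 [-0.3226315   0.40811974  0.62960402] [119. -23.]
d 98.49272995727954 dir -52.41720750934258
turn -0.11344640137963143 chord 11.167654832010314
```

```bash
cat > arc.py <<'E'
import sys,numpy as np
from scipy.spatial.transform import Rotation as R
from workcell import ctrl
# arc.py Hend n ztip cx cy d cx1 cy1: rotate about pan centre (moving c->c1), tool y = outward handle dir
Hend,n,zt,cx,cy,d,cx1,cy1=map(float,sys.argv[1:9]); n=int(n)
o=ctrl.get_obs(); M=R.from_rotvec(o['orientation']).as_matrix(); p=o['ee_pos']-38*M[:,0]
j=np.arctan2(M[1,2],M[0,2]); H0=np.degrees(j)+90
print('TIP',p.round(1),'H',H0.round(1),'q6',o['qpos'][5].round(2),'t',round(o['t'],2),'w',o['width'].round(1),'F',o['ft_force'].round(1),'tilt',(M[:2,0]*1000).round())
rows=[]
for i in range(1,n+1):
    s=i/n; H=np.radians(H0+(Hend-H0)*s); c=np.array([cx+(cx1-cx)*s,cy+(cy1-cy)*s])
    T=np.array([*(c+d*np.array([np.cos(H),np.sin(H)])),p[2]+(zt-p[2])/(n-i+1)])
    r=np.round(M.T@(T-p),0); cur=np.arctan2(M[1,2],M[0,2])+np.pi/2; t=-round(((H-cur+np.pi)%(2*np.pi))-np.pi,2)
    rows.append([*map(int,r),float(t)]); p=p+M@r; M=M@R.from_rotvec([t,0,0]).as_matrix()
for i in range(0,n,10): print(str(rows[i:i+10]).replace(' ',''))
E
python3 arc.py 40 14 23 427.3 -20.5 98.5 427.3 -20.5
```

```text
Traceback (most recent call last):
  File "arc.py", line 8, in <module>
    print('TIP',p.round(1),'H',H0.round(1),'q6',o['qpos'][5].round(2),'t',round(o['t'],2),'w',o['width'].round(1),'F',o['ft_force'].round(1),'tilt',(M[:2,0]*1000).round())
                                                                                              ^^^^^^^^^^^^^^^^
AttributeError: 'float' object has no attribute 'round'
```

```bash
sed -i "s/o\['width'\].round(1)/round(o['width'],1)/" arc.py; python3 arc.py 40 14 23 427.3 -20.5 98.5 427.3 -20.5
```

```text
TIP [487.4 -98.6  25.9] H -51.3 q6 2.23 t 38.88 w 16.7 F [-0.3  0.4  0.6] tilt [119. -23.]
[[1,-1,-13,-0.11],[1,0,-11,-0.12],[1,-1,-11,-0.11],[1,-1,-12,-0.12],[0,-1,-11,-0.11],[0,0,-11,-0.12],[0,-1,-11,-0.11],[0,-1,-11,-0.12],[0,0,-11,-0.11],[0,-1,-12,-0.11]]
[[0,0,-11,-0.12],[-1,-1,-11,-0.11],[-1,-1,-11,-0.12],[-1,0,-11,-0.11]]
```

Emit:
send_rows --pt "1 -1 -7 -0.06" --pt "1 0 -10 -0.1" --pt "1 -1 -11 -0.11" --pt "1 -1 -11 -0.11" --pt "0 -1 -11 -0.11" --pt "0 0 -11 -0.11" --pt "0 0 -4 -0.04" --pt "0 0 0 0"

```text
t: 39.55
ee_pos: [516.5, -41.5, -15.1]
orientation: [1.421, 1.006, -1.305]
ft_force: [0.1, -0.7, 0.3]
width: 15.8
```

```bash
python3 arc.py 40 9 23 427.3 -20.5 98.5 427.3 -20.5
python3 - <<'E'
from h import *
d=grab('top','t21'); cv2.imwrite('pics/t21c.png',cv2.resize(d['img'][170:320,240:440,::-1],(800,600)))
E
```

```text
TIP [512.7 -40.8  22.7] H -13.5 q6 1.73 t 39.55 w 15.8 F [ 0.1 -0.7  0.3] tilt [100. -20.]
[[1,10,-10,-0.1],[0,0,-10,-0.11],[0,-1,-10,-0.1],[0,0,-11,-0.11],[-1,-1,-10,-0.1],[-1,0,-10,-0.11],[-1,-1,-10,-0.1],[0,0,-10,-0.1],[-1,-1,-11,-0.11]]
```

View pics/t21c.png

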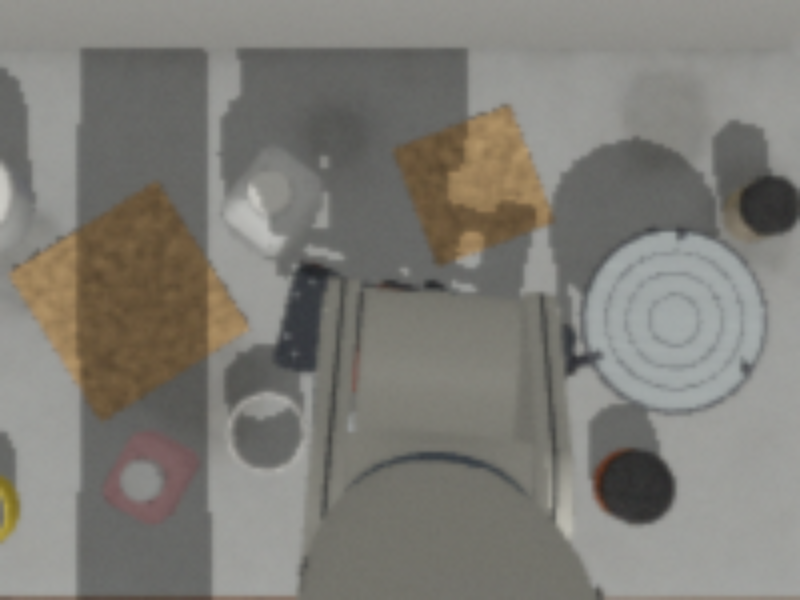

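Emit:
send_rows --pt "0 2 -8 -0.08" --pt "0 1 -10 -0.11" --pt "0 0 -10 -0.11" --pt "0 0 -10 -0.11" --pt "-1 0 -10 -0.11" --pt "0 0 -10 -0.11" --pt "-1 0 -10 -0.11" --pt "0 0 -8 -0.08" --pt "0 0 0 0"

```text
t: 40.35
ee_pos: [511.2, 29.9, -13.6]
orientation: [0.771, 1.332, -0.723]
ft_force: [-0.8, -0.1, -0.3]
width: 15.9
```

```bash
python3 arc.py 50 3 23 427.3 -20.5 92 427.3 -20.5
python3 - <<'E'
from h import *
d=grab('wrist','w22')
E
```

```text
TIP [507.2  30.6  24.1] H 34.1 q6 1.08 t 40.35 w 15.9 F [-0.8 -0.1 -0.3] tilt [103. -20.]
[[-1,-3,-11,-0.09],[0,-1,-8,-0.1],[0,0,-9,-0.09]]
```

View pics/w22.png

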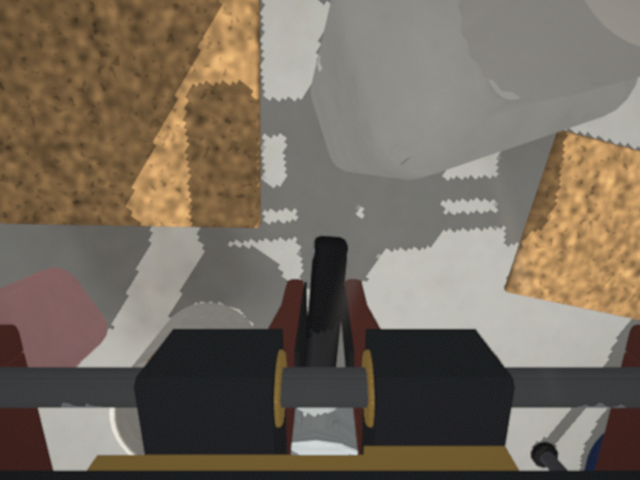

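Run:
```python
from h import *
d=load('w22'); w=cloud(d); z=w[...,2]
m=np.zeros(z.shape,bool); m[236:320,305:350]=1
m&=(z>34)&(z<50)&(d['img'].sum(2)<120); p=w[m]
u=np.linalg.svd(p[:,:2]-p[:,:2].mean(0),full_matrices=False)[2][0]; u*=np.sign(u[0])
e=(p[:,:2]@u).max(); mid=p[:,:2].mean(0); end=mid+u*(e-mid@u)
print(len(p),'dir',np.degrees(np.arctan2(u[1],u[0])),'end',end,'centre',end-123*u, 'z',np.median(p[:,2]))
o=ctrl.get_obs(); t=np.array([507.2,30.6]); print('d now',(t-(end-123*u))@u)
```

```text
2509 dir 26.0267457592209 end [536.85075743  48.50825441] centre [426.32427155  -5.46299646] z 41.60879295171122
d now 88.49817143662558
```

Emit:
send_rows --pt "0 5 0 0" --pt "0 6 0 0" --pt "0 4 0 0" --pt "0 0 0 0"

```text
t: 40.73
ee_pos: [525.7, 36.7, -12.1]
orientation: [0.784, 1.327, -0.734]
ft_force: [-0.6, 0.0, -1.1]
width: 15.8
```

Emit:
send_rows --pt "0 0 0 0" --pt "0 0 0 0" --pt "0 0 0 0" --pt "0 0 0 0" --pt "-2 0 0 0" --pt "-4 0 0 0" --pt "-6 0 0 0" --pt "-6 0 0 0" --fingers 0

```text
t: 41.4
ee_pos: [523.7, 36.4, 6.0]
orientation: [0.786, 1.327, -0.737]
ft_force: [0.9, 0.6, -0.6]
width: 13.7
```

```bash
python3 plan.py 520 40 200 -56 12
python3 - <<'E'
from h import *
d=grab('scene','s23'); cv2.imwrite('pics/s23c.png',cv2.resize(d['img'][180:340,240:440,::-1],(750,600)))
E
```

```text
now TIP [519.8  37.2  43.7] jaw -56.99 q6 1.11 t 41.4 w 13.7 F [ 0.9  0.6 -0.6] M [ 0.07 -0.03 -0.03]
tilt mrad: down-axis xy [102. -21.] jaw dip 73
[[-11,1,1,-0.0],[-11,1,1,-0.0],[-11,1,1,-0.0],[-11,1,1,-0.0],[-11,1,1,-0.0],[-11,1,0,-0.0],[-11,1,1,-0.0],[-11,1,0,-0.0],[-11,1,1,-0.0],[-11,1,0,-0.0]]
[[-11,1,1,-0.0],[-11,1,0,-0.01],[-12,1,1,-0.0],[-11,0,0,-0.01]]
```

View pics/s23c.png

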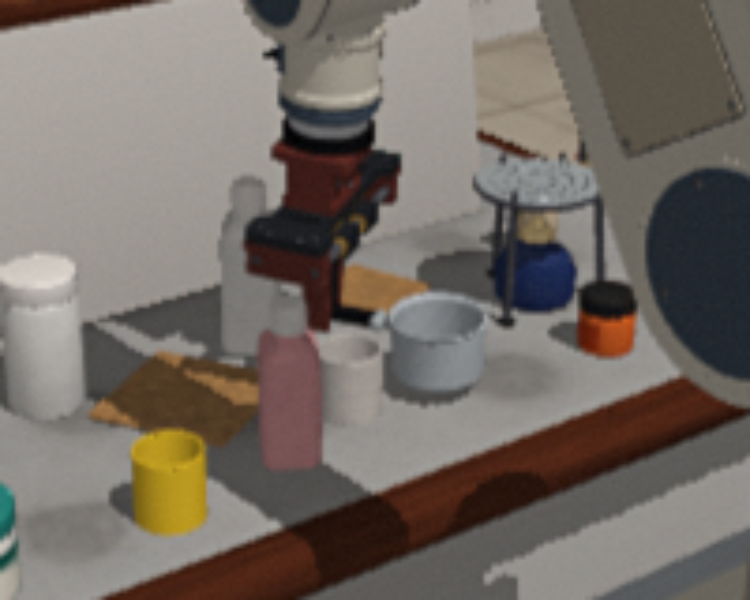

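Emit:
send_rows --pt "-8 0 0 0" --pt "-12 0 0 0" --pt "-15 0 0 0" --pt "-17 0 0 0" --pt "-18 0 0 0" --pt "-18 0 0 0" --pt "-17 0 0 0" --pt "-15 0 0 0" --pt "-12 0 0 0" --pt "-8 0 0 0"

```text
t: 42.28
ee_pos: [506.8, 39.7, 157.6]
orientation: [0.787, 1.325, -0.735]
ft_force: [0.1, -0.0, -1.5]
width: 13.8
```

```bash
python3 plan.py 520 40 200 -56 12
python3 - <<'E'
from h import *
d=grab('scene','s24'); cv2.imwrite('pics/s24c.png',cv2.resize(d['img'][150:310,240:440,::-1],(750,600)))
d=grab('wrist','w24')
E
```

```text
now TIP [502.9  40.5 195.4] jaw -56.98 q6 1.09 t 42.28 w 13.8 F [ 0.1 -0.  -1.5] M [ 0.04 -0.1   0.03]
tilt mrad: down-axis xy [105. -20.] jaw dip 74
[[-1,7,5,-0.01],[-2,7,5,-0.01]]
```

View pics/s24c.png

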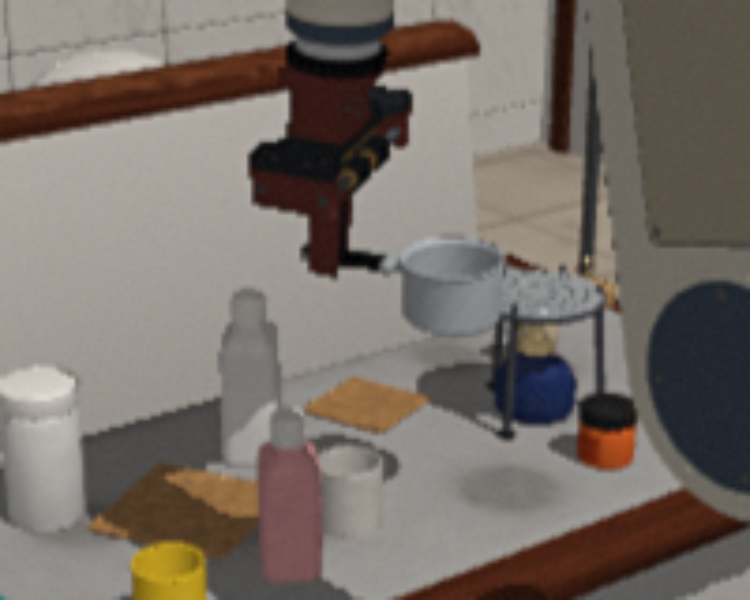

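View pics/w24.png

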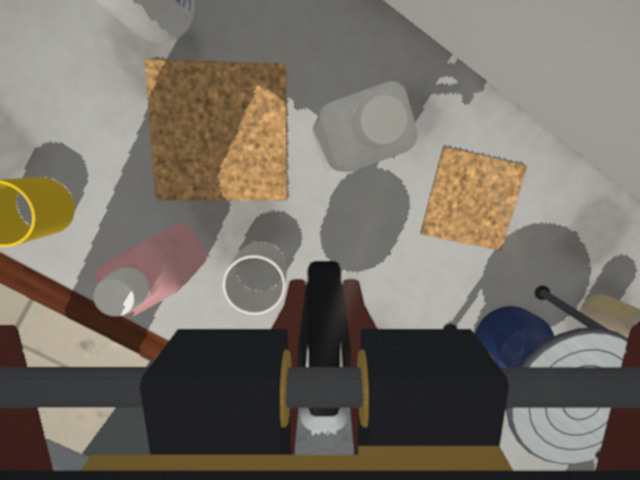

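Run:
```python
from srch import *
import srch
srch.obs[:]=[disc((420,137.5),14),disc((598.5,252),32),disc((596,59),33)]
mat=np.array([537,159])
for d in (100,104):
 for H in range(116,134,2):
  for off in ((-3,4),(-5,6),(-2,7)):
    u=np.array([np.cos(np.radians(H)),np.sin(np.radians(H))]); g=mat+off+d*u
    m=clear(g+np.array([-9,2]),np.radians(H+90)); 
    if min(m)>5: print(d,H,off,g.round(),np.round(m))
from h import *
d=load('w24'); w=cloud(d); z=w[...,2]
m=np.zeros(z.shape,bool); m[260:330,306:344]=1
m&=(z>190)&(d['img'].sum(2)<120); p=w[m]; print(len(p),p.mean(0),p.max(0))
v=np.where(m[:, 318:332].any(1))[0][0]; print(v,[w[v+k,325].round(1) for k in (1,3,6)])
d=load('t21'); w=cloud(d); z=w[...,2]
m=np.zeros(z.shape,bool); m[222:280,380:440]=1; m&=(z>108)&(z<122); p=w[m][:,:2].astype(np.float32)
print('plate top cam',cv2.minEnclosingCircle(p),p.mean(0))
```

```text
100 124 (-3, 4) [478. 246.] [ 16.   6. 157.]
100 124 (-5, 6) [476. 248.] [ 18.   8. 160.]
100 124 (-2, 7) [479. 249.] [ 19.   6. 159.]
100 126 (-3, 4) [475. 244.] [ 12.   9. 157.]
100 126 (-5, 6) [473. 246.] [ 14.  12. 160.]
100 126 (-2, 7) [476. 247.] [ 15.  10. 159.]
100 128 (-3, 4) [472. 242.] [  8.  13. 157.]
100 128 (-5, 6) [470. 244.] [ 11.  16. 160.]
100 128 (-2, 7) [473. 245.] [ 11.  14. 158.]
100 130 (-5, 6) [468. 242.] [  7.  20. 159.]
100 130 (-2, 7) [471. 243.] [  7.  17. 158.]
104 122 (-3, 4) [479. 251.] [ 23.   5. 161.]
104 122 (-5, 6) [477. 253.] [ 26.   8. 164.]
104 122 (-2, 7) [480. 254.] [ 26.   6. 163.]
104 124 (-3, 4) [476. 249.] [ 19.   9. 161.]
104 124 (-5, 6) [474. 251.] [ 22.  12. 164.]
104 124 (-2, 7) [477. 252.] [ 22.  10. 163.]
104 126 (-3, 4) [473. 247.] [ 16.  13. 161.]
104 126 (-5, 6) [471. 249.] [ 18.  16. 164.]
104 126 (-2, 7) [474. 250.] [ 18.  13. 163.]
104 128 (-3, 4) [470. 245.] [ 12.  17. 161.]
104 128 (-5, 6) [468. 247.] [ 14.  19. 164.]
104 128 (-2, 7) [471. 248.] [ 15.  17. 162.]
104 130 (-3, 4) [467. 243.] [  8.  21. 160.]
104 130 (-5, 6) [465. 245.] [ 11.  23. 163.]
104 130 (-2, 7) [468. 246.] [ 11.  21. 162.]
104 132 (-5, 6) [462. 242.] [  7.  27. 163.]
104 132 (-2, 7) [465. 243.] [  7.  25. 161.]
2154 [510.90924975  47.63561914 212.28127002] [524.94193579  58.71940966 238.18850189]
262 [array([522.6,  53.6, 207.4]), array([522.6,  53.9, 211.1]), array([521.6,  53.3, 211.5])]
plate top cam ((517.0199584960938, -194.9964141845703), 58.718265533447266) [ 516.6787  -194.51407]
```

```bash
python3 plan.py 477 242 203 37 16
```

```text
now TIP [503.5  40.5 195.3] jaw -56.98 q6 1.09 t 42.38 w 14.0 F [-0.3  0.3 -1.6] M [ 0.07 -0.05  0.03]
tilt mrad: down-axis xy [106. -20.] jaw dip 75
[[-1,6,-13,-0.12],[-1,8,-12,-0.12],[-1,9,-11,-0.12],[-1,11,-10,-0.12],[-1,12,-9,-0.12],[-1,13,-7,-0.12],[-1,13,-6,-0.12],[-1,14,-4,-0.11],[-1,14,-2,-0.12],[-1,14,-1,-0.11]]
[[-1,15,1,-0.12],[-1,14,3,-0.11],[-1,14,4,-0.12],[-1,13,6,-0.11]]
```

Emit:
send_rows --pt "-2 3 -8 -0.07" --pt "-2 7 -12 -0.11" --pt "-1 9 -11 -0.12" --pt "-1 11 -10 -0.12" --pt "-1 12 -9 -0.12" --pt "-1 13 -7 -0.12" --pt "-1 13 -6 -0.12" --pt "-1 14 -4 -0.11" --pt "-1 14 -2 -0.12" --pt "-1 14 -1 -0.11"

```text
t: 43.22
ee_pos: [486.6, 179.6, 157.7]
orientation: [-0.157, 1.475, 0.108]
ft_force: [-0.2, 0.7, -1.5]
width: 13.6
```

```bash
python3 plan.py 477 242 200 37 16
python3 - <<'E'
from h import *
d=grab('scene','s25'); cv2.imwrite('pics/s25c.png',cv2.resize(d['img'][150:310,200:400,::-1],(750,600)))
E
```

```text
now TIP [483.1 180.5 195.6] jaw 9.89 q6 0.24 t 43.22 w 13.6 F [-0.2  0.7 -1.5] M [ 0.15 -0.04  0.04]
tilt mrad: down-axis xy [ 94. -24.] jaw dip 88
[[-2,15,1,-0.12],[-1,15,3,-0.12],[-2,15,5,-0.12],[-1,14,7,-0.11]]
```

View pics/s25c.png

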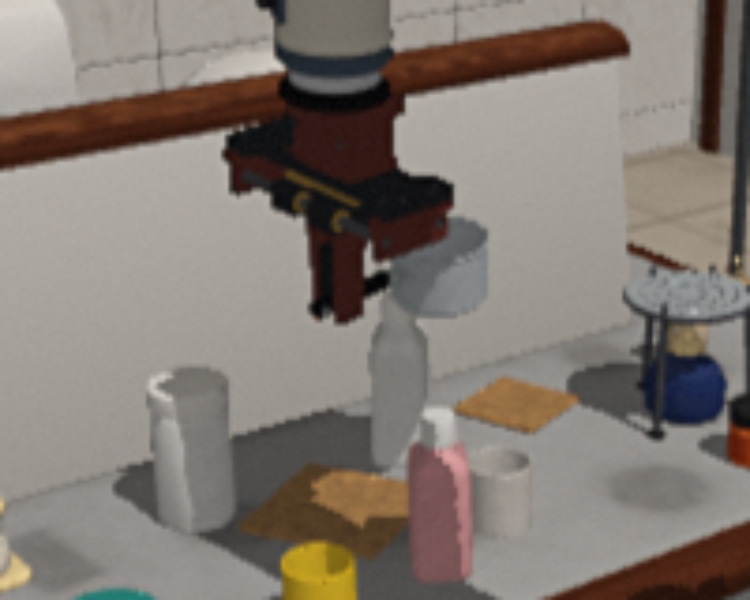

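Emit:
send_rows --pt "-2 15 1 -0.12" --pt "-1 15 3 -0.12" --pt "-1 14 5 -0.12" --pt "0 9 5 -0.08" --pt "0 2 2 -0.02" --pt "0 0 0 0"

```text
t: 43.77
ee_pos: [478.1, 240.6, 154.3]
orientation: [-0.54, 1.439, 0.458]
ft_force: [-0.9, -0.2, -1.7]
width: 13.5
```

```bash
python3 plan.py 477 242 60 37 15
python3 - <<'E'
from h import *
d=grab('wrist','w26'); d=grab('top','t26'); cv2.imwrite('pics/t26c.png',cv2.resize(d['img'][170:320,200:400,::-1],(800,600)))
d=grab('scene','s26'); cv2.imwrite('pics/s26c.png',cv2.resize(d['img'][150:310,200:400,::-1],(750,600)))
E
```

```text
now TIP [474.9 241.6 192.2] jaw 37.02 q6 -0.11 t 43.77 w 13.5 F [-0.9 -0.2 -1.7] M [0.14 0.03 0.01]
tilt mrad: down-axis xy [ 84. -27.] jaw dip 51
[[15,1,-1,0.0],[15,1,0,0.0],[15,1,-1,0.0],[14,1,0,0.0],[15,1,-1,0.0],[14,1,0,0.0],[15,1,-1,0.0],[14,1,0,0.0],[15,1,-1,0.0]]
```

View pics/t26c.png

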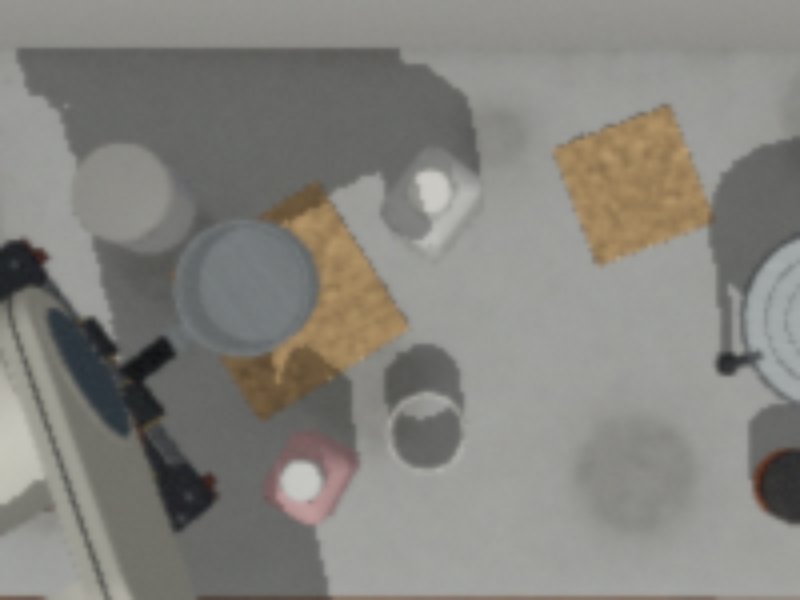

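View pics/s26c.png

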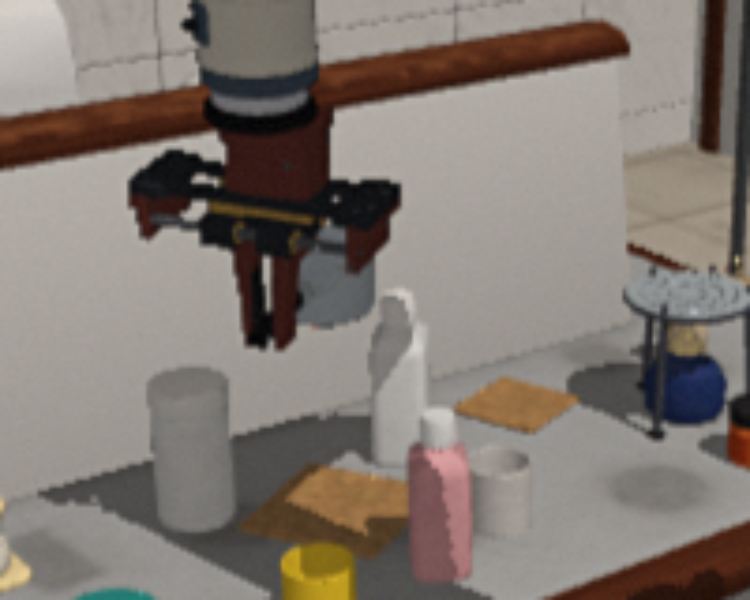

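Top view: the pan is unobstructed at crop (247,288). I'll measure its centre and tilt against the mat.

Run:
```python
from h import *
d=load('t26'); w=cloud(d); z=w[...,2]
m=np.zeros(z.shape,bool); m[220:262,238:284]=1
k=m&(z>150)
p=w[k]; print('n',len(p),np.percentile(p[:,2],[1,50,99]))
rim=w[m&(z>195)]; c,r=cv2.minEnclosingCircle(rim[:,:2].astype(np.float32)); print('rim',c,r,rim[:,2].mean())
fl=w[m&(z>155)&(z<192)]; fc=fl[:,:2].mean(0); s=np.linalg.norm(fl[:,:2]-np.median(fl[:,:2],0),axis=1)<24; f=fl[s]
print('floor plane',np.linalg.lstsq(np.c_[f[:,:2]-f[:,:2].mean(0),np.ones(len(f))],f[:,2],rcond=None)[0],f.mean(0))
print('rim plane',np.linalg.lstsq(np.c_[rim[:,:2]-rim[:,:2].mean(0),np.ones(len(rim))],rim[:,2],rcond=None)[0])
hsv=cv2.cvtColor(d['img'],cv2.COLOR_RGB2HSV)
# mat corners in crop coords: left hidden; right (408,325), top (322,185), bottom (263,418)
for (a,b) in ((408,325),(320,185),(263,418)):
    u,v=200+a/4,170+b/4; K=d['mtx'];T=d['world_from_camera']; r=T[:3,:3]@np.array([(u-K[0,2])/K[0,0],(v-K[1,2])/K[1,1],1]); t=(6-T[2,3])/r[2]; print((T[:3,3]+t*r).round(1))
```

```text
n 1063 [175.55889388 186.65600031 235.76303266]
rim (520.739501953125, 171.48831176757812) 55.31901931762695 218.20733693623808
floor plane [ 1.10181758e-01 -9.23810894e-02  1.82492228e+02] [534.20479883 162.62109837 182.49222801]
rim plane [ 7.04431651e-02 -6.23281201e-02  2.18207337e+02]
[516.3  73.9   6. ]
[611.4 134.1   6. ]
[453.3 171.7   6. ]
```

Emit:
send_rows --pt "8 1 -1 0" --pt "13 1 0 0" --pt "16 1 -1 0" --pt "17 1 0 0" --pt "17 1 0 0" --pt "16 1 -1 0" --pt "14 1 0 0" --pt "11 1 0 0" --pt "8 0 0 0" --pt "2 0 0 0"

```text
t: 44.75
ee_pos: [482.2, 234.7, 24.7]
orientation: [-0.522, 1.441, 0.44]
ft_force: [0.4, -1.1, -1.9]
width: 13.9
```

```bash
python3 plan.py 476 242 30 37 12
```

```text
now TIP [478.9 235.8  62.5] jaw 35.71 q6 -0.06 t 44.75 w 13.9 F [ 0.4 -1.1 -1.9] M [ 0.17  0.04 -0.  ]
tilt mrad: down-axis xy [ 86. -27.] jaw dip 54
[[11,3,0,-0.01],[10,3,0,-0.01],[11,3,0,-0.0]]
```

Emit:
send_rows --pt "6 4 0 -0.01" --pt "9 4 0 -0.01" --pt "9 3 0 0" --pt "6 2 0 0" --pt "2 0 0 0"

```text
t: 45.17
ee_pos: [477.8, 245.1, -10.3]
orientation: [-0.538, 1.436, 0.455]
ft_force: [0.4, -0.0, -1.8]
width: 13.8
```

```bash
python3 plan.py 476 241 26 37 6
python3 - <<'E'
from h import *
d=grab('top','t27'); cv2.imwrite('pics/t27c.png',cv2.resize(d['img'][170:320,200:400,::-1],(800,600)))
E
```

```text
now TIP [474.5 246.   27.5] jaw 36.83 q6 -0.04 t 45.17 w 13.8 F [ 0.4 -0.  -1.8] M [ 0.15  0.05 -0.01]
tilt mrad: down-axis xy [ 88. -26.] jaw dip 55
[[2,-5,-2,-0.0]]
```

View pics/t27c.png

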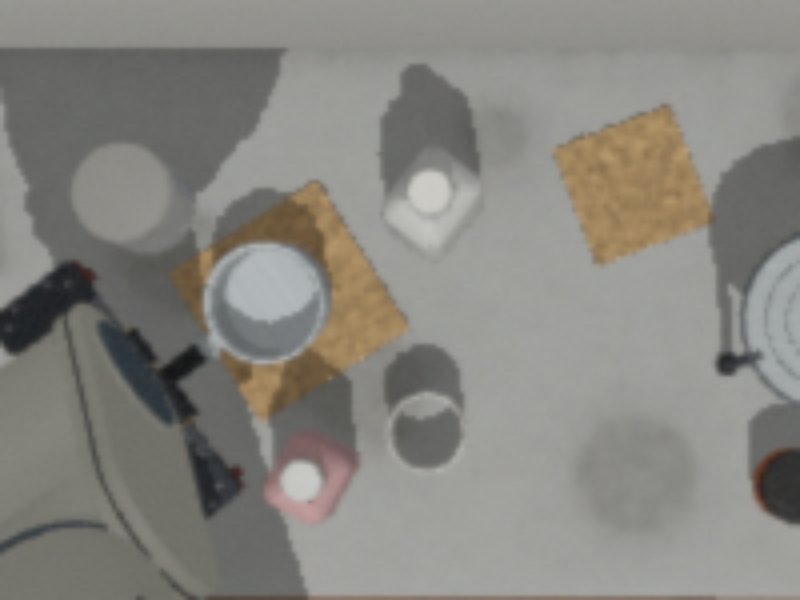

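Emit:
send_rows --pt "0 -4 -3 0" --pt "0 -3 -2 0" --pt "1 0 0 0" --pt "0 0 0 0"

```text
t: 45.55
ee_pos: [478.4, 235.7, -10.7]
orientation: [-0.538, 1.435, 0.455]
ft_force: [0.2, -0.3, -1.3]
width: 13.9
```

```bash
python3 plan.py 476 239 25 37 6
python3 - <<'E'
from h import *
d=grab('top','t28'); w=cloud(d); z=w[...,2]
m=np.zeros(z.shape,bool); m[225:265,244:290]=1
fl=w[m&(z>8)&(z<30)]; s=np.linalg.norm(fl[:,:2]-np.median(fl[:,:2],0),axis=1)<22; f=fl[s]
print('floor',np.linalg.lstsq(np.c_[f[:,:2]-f[:,:2].mean(0),np.ones(len(f))],f[:,2],rcond=None)[0],f.mean(0))
r=w[m&(z>45)]; print(cv2.minEnclosingCircle(r[:,:2].astype(np.float32)))
E
```

```text
now TIP [475.1 236.7  27.1] jaw 36.87 q6 -0.05 t 45.55 w 13.9 F [ 0.2 -0.3 -1.3] M [0.12 0.04 0.06]
tilt mrad: down-axis xy [ 88. -26.] jaw dip 55
[[2,1,2,-0.0]]
floor [ 0.12534316 -0.07795821 17.78726981] [535.00590265 159.08565709  17.78726981]
((534.1467895507812, 182.64151000976562), 64.5010986328125)
```

Emit:
send_rows --pt "1 0 0 0" --pt "1 0 0 0" --pt "1 0 0 0" --pt "1 0 0 0" --pt "0 0 0 0"

```text
t: 46.02
ee_pos: [479.8, 235.9, -14.0]
orientation: [-0.537, 1.433, 0.455]
ft_force: [-0.6, 0.5, -1.7]
width: 13.6
```

```bash
python3 plan.py 476 239 25 37 6
```

```text
now TIP [476.4 236.9  23.8] jaw 36.84 q6 -0.05 t 46.02 w 13.6 F [-0.6  0.5 -1.7] M [0.12 0.07 0.02]
tilt mrad: down-axis xy [ 90. -25.] jaw dip 57
[[-1,2,1,-0.0]]
```

Emit:
send_rows --pt "1 0 0 0" --pt "1 0 0 0" --pt "1 0 0 0" --pt "0 0 0 0"

```text
t: 46.35
ee_pos: [480.1, 236.5, -16.7]
orientation: [-0.537, 1.433, 0.455]
ft_force: [-1.0, -1.3, 4.1]
width: 13.7
```

```bash
python3 plan.py 476 239 25 37 6
```

```text
now TIP [476.7 237.5  21.2] jaw 36.84 q6 -0.05 t 46.35 w 13.7 F [-1.  -1.3  4.1] M [-0.43 -0.01 -0.12]
tilt mrad: down-axis xy [ 91. -24.] jaw dip 58
[[-4,1,1,-0.0]]
```

Emit:
send_rows --pt "0 0 0 0" --pt "0 0 0 0" --pt "0 0 0 0" --pt "0 0 0 0" --fingers 0.4

```text
t: 46.68
ee_pos: [480.9, 236.7, -16.5]
orientation: [-0.537, 1.431, 0.455]
ft_force: [0.2, 0.1, 0.4]
width: 34.3
```

Emit:
send_rows --pt "-6 0 0 0" --pt "-12 0 0 0" --pt "-18 0 0 0" --pt "-24 0 0 0" --pt "-28 0 0 0" --pt "-28 0 0 0" --pt "-24 0 0 0" --pt "-16 0 0 0" --pt "-8 0 0 0" --fingers 0.88

```text
t: 47.43
ee_pos: [462.8, 239.9, 158.2]
orientation: [-0.537, 1.434, 0.456]
ft_force: [0.5, 0.1, 0.4]
width: 77.1
```

```bash
python3 plan.py 447 61 150 0 40
python3 - <<'E'
from h import *
d=grab('top','t29'); cv2.imwrite('pics/t29c.png',cv2.resize(d['img'][170:320,200:400,::-1],(800,600)))
d=grab('scene','s29'); cv2.imwrite('pics/s29c.png',cv2.resize(d['img'][180:340,200:400,::-1],(750,600)))
E
```

```text
now TIP [459.5 240.9 196. ] jaw 36.89 q6 -0.09 t 47.43 w 77.1 F [0.5 0.1 0.4] M [-0.02 -0.12 -0.06]
tilt mrad: down-axis xy [ 89. -25.] jaw dip 57
[[8,-22,-20,0.11],[8,-24,-18,0.11],[8,-26,-15,0.11],[8,-28,-12,0.1],[9,-28,-8,0.11],[8,-30,-6,0.1]]
```

View pics/t29c.png

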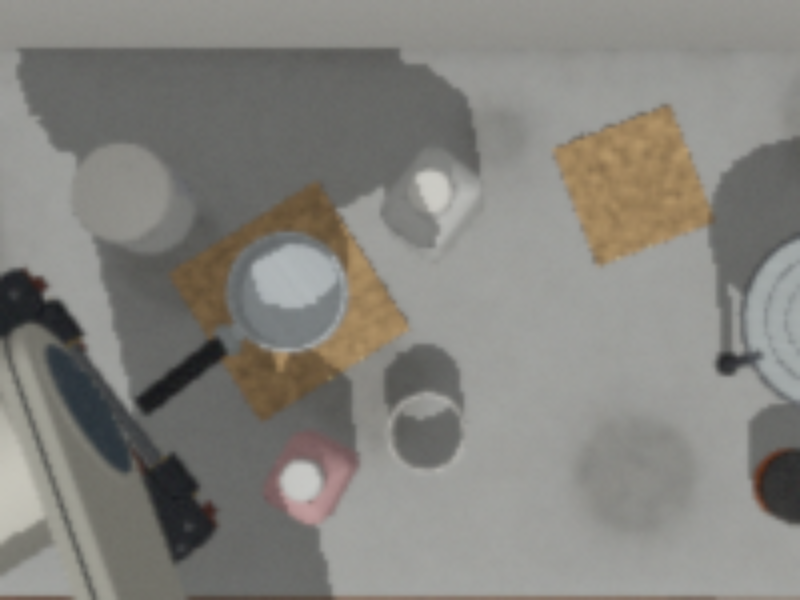

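View pics/s29c.png

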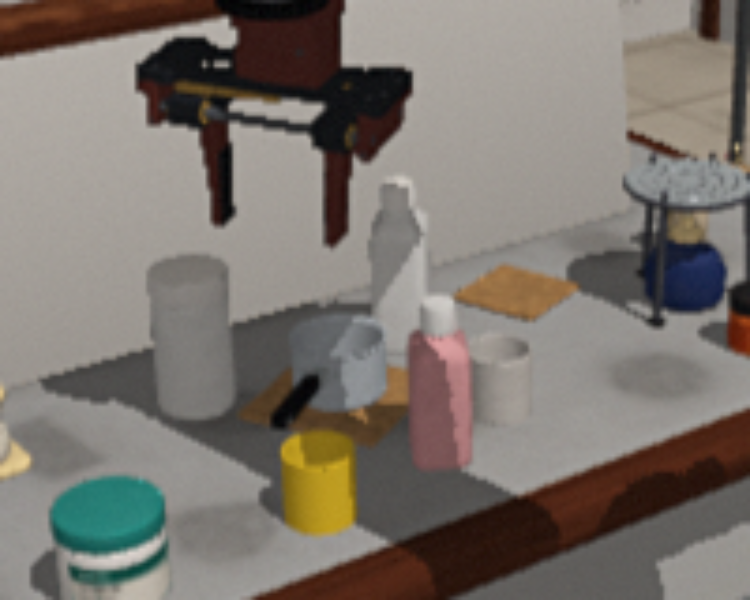

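```bash
python3 plan.py 449 60 150 38 26
```

```text
now TIP [459.8 241.  195.1] jaw 36.89 q6 -0.09 t 47.53 w 77.4 F [ 0.8  0.6 -0.4] M [-0.01 -0.06 -0.03]
tilt mrad: down-axis xy [ 89. -24.] jaw dip 57
[[6,-17,-15,-0.0],[6,-17,-15,-0.0],[6,-17,-15,-0.0],[6,-17,-15,-0.0],[6,-17,-15,-0.0],[6,-17,-15,-0.01],[6,-16,-15,-0.0],[6,-17,-15,-0.01]]
```

Emit:
send_rows --pt "3 -10 -9 0" --pt "5 -16 -14 0" --pt "6 -20 -18 0" --pt "6 -22 -19 0" --pt "6 -22 -19 0" --pt "6 -20 -17 0" --pt "6 -14 -13 0" --pt "6 -9 -8 0" --pt "6 -4 -4 0" --pt "6 0 0 0"

```text
t: 48.37
ee_pos: [440.6, 41.5, 90.8]
orientation: [-0.539, 1.453, 0.462]
ft_force: [0.7, -0.1, 1.0]
width: 77.3
```

```bash
python3 plan.py 449 60 75 38 15
```

```text
now TIP [438.   42.6 128.7] jaw 37.02 q6 -0.51 t 48.37 w 77.3 F [ 0.7 -0.1  1. ] M [ 0.03 -0.08  0.02]
tilt mrad: down-axis xy [ 70. -28.] jaw dip 39
[[13,3,4,-0.0],[14,3,4,-0.01],[13,2,5,-0.0],[14,3,4,-0.01]]
```

Emit:
send_rows --pt "10 5 6 0" --pt "14 4 6 0" --pt "14 3 5 0" --pt "10 1 2 0" --pt "2 0 0 0" --pt "0 0 0 0"

```text
t: 48.87
ee_pos: [447.2, 62.7, 32.4]
orientation: [-0.538, 1.463, 0.464]
ft_force: [-0.2, -0.6, -0.5]
width: 77.2
```

```bash
python3 plan.py 449 60 31 38 10
python3 - <<'E'
from h import *
d=grab('wrist','w30')
w=cloud(d); z=w[...,2]
m=np.zeros(z.shape,bool); m[200:480,200:430]=1
p=w[m&(z>48)&(z<60)]; print(cv2.minEnclosingCircle(p[:,:2].astype(np.float32)),len(p))
E
```

```text
now TIP [444.9  63.8  70.3] jaw 36.96 q6 -0.44 t 48.87 w 77.2 F [-0.2 -0.6 -0.5] M [ 0.   -0.1   0.01]
tilt mrad: down-axis xy [ 60. -29.] jaw dip 31
[[10,-1,0,-0.0],[10,-1,0,-0.01],[10,-1,0,-0.0],[10,0,0,-0.01]]
((447.99737548828125, 61.71253204345703), 26.635082244873047) 2278
```

View pics/w30.png

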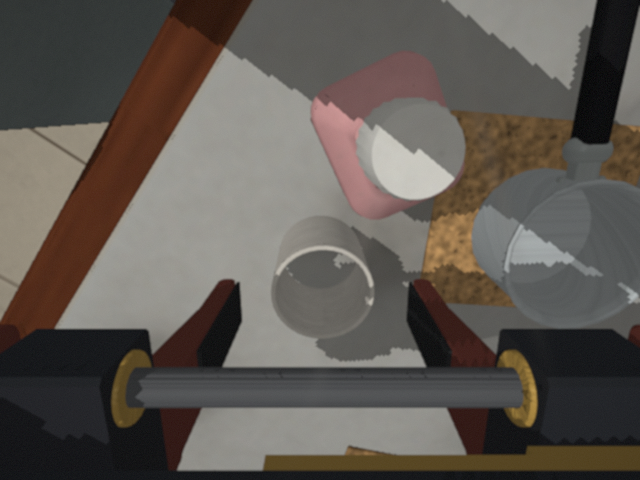

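Emit:
send_rows --pt "8 -1 1 0" --pt "11 -1 1 0" --pt "10 -1 0 0" --pt "7 0 0 0" --pt "3 0 0 0" --pt "0 0 0 0"

```text
t: 49.42
ee_pos: [454.4, 60.2, -8.9]
orientation: [-0.538, 1.46, 0.463]
ft_force: [-0.0, -0.6, 0.6]
width: 77.4
```

```bash
python3 plan.py 449 60 31 38 10
```

```text
now TIP [452.   61.3  29. ] jaw 36.97 q6 -0.43 t 49.42 w 77.4 F [-0.  -0.6  0.6] M [-0.01 -0.15  0.07]
tilt mrad: down-axis xy [ 63. -29.] jaw dip 33
[[-2,1,-3,-0.02]]
```

Close, confirm the grip, then lift.

Emit:
send_rows --pt "-1 1 -2 0" --pt "0 0 0 0" --pt "0 0 0 0" --pt "0 0 0 0" --pt "0 0 0 0" --pt "0 0 0 0" --pt "0 0 0 0" --pt "0 0 0 0" --fingers 0

```text
t: 50.08
ee_pos: [452.1, 59.6, -7.1]
orientation: [-0.538, 1.459, 0.463]
ft_force: [-0.3, 0.8, -1.3]
width: 51.4
```

Emit:
send_rows --pt "-4 0 0 0" --pt "-10 0 0 0" --pt "-16 0 0 0" --pt "-22 0 0 0" --pt "-26 0 0 0" --pt "-28 0 0 0" --pt "-24 0 0 0" --pt "-18 0 0 0" --pt "-10 0 0 0"

```text
t: 50.83
ee_pos: [438.1, 64.4, 160.1]
orientation: [-0.537, 1.465, 0.465]
ft_force: [0.3, -1.0, -0.6]
width: 51.3
```

```bash
python3 plan.py 520 -193 195 38 26
```

```text
now TIP [435.8  65.4 198. ] jaw 36.96 q6 -0.46 t 50.83 w 51.3 F [ 0.3 -1.  -0.6] M [ 0.01 -0.13  0.02]
tilt mrad: down-axis xy [ 58. -29.] jaw dip 29
[[1,-23,-8,-0.0],[1,-23,-8,-0.0],[1,-23,-8,-0.0],[2,-23,-8,-0.0],[1,-24,-8,-0.0],[2,-23,-8,-0.0],[1,-24,-8,-0.0],[2,-23,-8,-0.0],[1,-24,-8,-0.01],[2,-23,-8,-0.0]]
[[1,-23,-9,-0.01]]
```

Emit:
send_rows --pt "1 -12 -4 0" --pt "1 -20 -7 0" --pt "1 -25 -8 0" --pt "2 -27 -9 0" --pt "2 -27 -9 0" --pt "2 -27 -9 0" --pt "2 -27 -9 0" --pt "2 -26 -9 0" --pt "2 -22 -8 0" --pt "2 -15 -6 0"

```text
t: 51.67
ee_pos: [516.4, -170.9, 168.4]
orientation: [-0.544, 1.447, 0.468]
ft_force: [-0.3, -0.2, -0.3]
width: 51.0
```

```bash
python3 plan.py 520 -195 180 38 26
```

```text
now TIP [ 513.6 -169.9  206.3] jaw 37.46 q6 -0.99 t 51.67 w 51.0 F [-0.3 -0.2 -0.3] M [ 0.03 -0.1  -0.01]
tilt mrad: down-axis xy [ 74. -26.] jaw dip 43
[[14,-11,-6,-0.0],[13,-11,-5,-0.01]]
```

Emit:
send_rows --pt "8 -7 -4 0" --pt "10 -6 -4 0" --pt "10 -3 -1 0" --pt "6 0 0 0" --pt "1 0 0 0" --pt "0 0 0 0"

```text
t: 52.17
ee_pos: [520.1, -191.5, 131.6]
orientation: [-0.542, 1.448, 0.467]
ft_force: [-0.6, 0.0, -1.0]
width: 51.2
```

```bash
python3 plan.py 520 -195 150 38 12
python3 - <<'E'
from h import *
d=grab('wrist','w31'); 
d=grab('top','t31'); cv2.imwrite('pics/t31c.png',cv2.resize(d['img'][200:300,350:490,::-1],(800,571)))
E
```

```text
now TIP [ 517.4 -190.6  169.5] jaw 37.32 q6 -1.03 t 52.17 w 51.2 F [-0.6  0.  -1. ] M [ 0.04 -0.11 -0.01]
tilt mrad: down-axis xy [ 73. -25.] jaw dip 43
[[10,-2,-1,-0.01],[10,-2,0,-0.0]]
```

View pics/t31c.png

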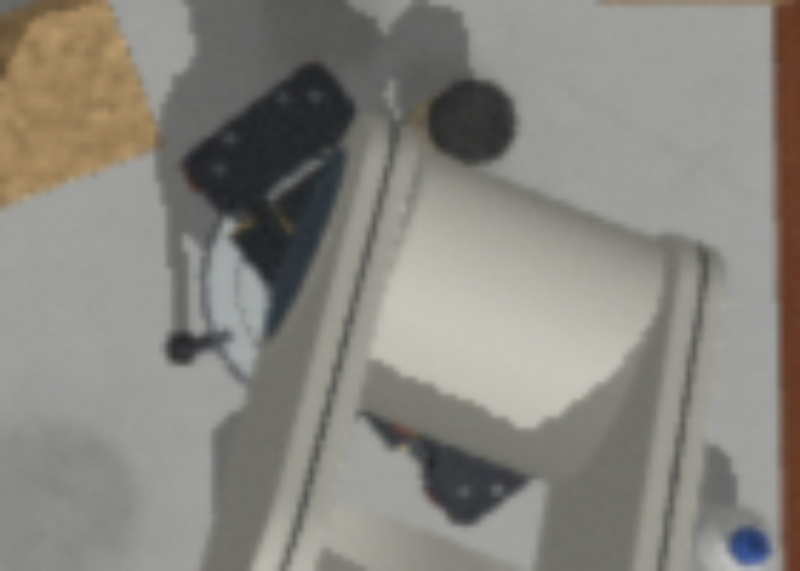

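View pics/w31.png

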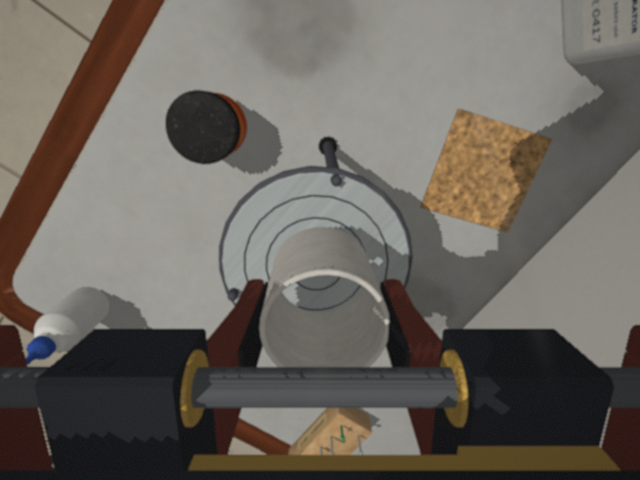

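Run:
```python
from h import *
d=load('w31'); w=cloud(d); z=w[...,2]
# plate outer edge: for columns, topmost pixel with z in plate band
e=[]
for u in range(224,408,3):
    v=[v for v in range(150,290) if 108<z[v,u]<123]
    if v: e.append(w[v[0],u])
for v in range(200,280,3):
    for us in (range(200,300),range(430,340,-1)):
        k=[u for u in us if 108<z[v,u]<123]
        if k: e.append(w[v,k[0]])
e=np.array(e)[:,:2]
from scipy.optimize import least_squares
s=least_squares(lambda c:np.linalg.norm(e-c[:2],axis=1)-56,[518,-194],loss='soft_l1'); print('plate',s.x,np.abs(s.fun).mean(),len(e))
m=np.zeros(z.shape,bool); m[255:370,255:395]=1
p=w[m&(z>182)&(z<200)]; print('ring rim',len(p),cv2.minEnclosingCircle(p[:,:2].astype(np.float32)),p.mean(0))
q=w[m&(z>140)&(z<200)];print(cv2.minEnclosingCircle(q[:,:2].astype(np.float32)))
```

```text
plate [ 517.34514333 -192.60678963] 0.894054375282199 116
ring rim 5079 ((515.3624877929688, -186.0772247314453), 29.983015060424805) [ 514.39697476 -185.94923702  190.03368258]
((514.0892944335938, -183.41152954101562), 31.89729118347168)
```

Emit:
send_rows --pt "5 -2 -1 0" --pt "6 -2 -1 0" --pt "4 0 0 0" --pt "2 0 0 0" --pt "0 0 0 0"

```text
t: 52.68
ee_pos: [523.6, -195.7, 114.9]
orientation: [-0.545, 1.446, 0.468]
ft_force: [-1.3, -0.3, -1.8]
width: 51.3
```

```bash
python3 plan.py 519 -194 147 38 12
```

```text
now TIP [ 520.8 -194.7  152.7] jaw 37.47 q6 -1.04 t 52.68 w 51.3 F [-1.3 -0.3 -1.8] M [ 0.05 -0.07 -0.03]
tilt mrad: down-axis xy [ 76. -26.] jaw dip 44
[[6,2,-1,-0.01]]
```

Emit:
send_rows --pt "2 1 -1 0" --pt "1 0 0 0" --pt "1 0 0 0" --pt "1 0 0 0" --pt "0 0 0 0"

```text
t: 53.1
ee_pos: [522.5, -195.6, 109.2]
orientation: [-0.544, 1.446, 0.467]
ft_force: [-0.3, 0.7, -0.9]
width: 51.4
```

```bash
python3 plan.py 519 -194 147 38 12
```

```text
now TIP [ 519.6 -194.7  147.1] jaw 37.46 q6 -1.04 t 53.1 w 51.4 F [-0.3  0.7 -0.9] M [-0.01 -0.06 -0.  ]
tilt mrad: down-axis xy [ 75. -26.] jaw dip 44
[[0,1,0,-0.01]]
```

Emit:
send_rows --pt "1 0 0 0" --pt "1 0 0 0" --pt "1 0 0 0" --pt "0 0 0 0"

```text
t: 53.43
ee_pos: [523.2, -196.0, 107.4]
orientation: [-0.545, 1.445, 0.467]
ft_force: [-0.7, -0.5, -0.5]
width: 51.2
```

```bash
python3 plan.py 519 -194 147 38 12
```

```text
now TIP [ 520.3 -195.   145.2] jaw 37.46 q6 -1.04 t 53.43 w 51.2 F [-0.7 -0.5 -0.5] M [0.   0.01 0.05]
tilt mrad: down-axis xy [ 76. -26.] jaw dip 45
[[-2,1,0,-0.01]]
```

Emit:
send_rows --pt "1 0 0 0" --pt "1 0 0 0" --pt "1 0 0 0" --pt "0 0 0 0"

```text
t: 53.77
ee_pos: [523.5, -196.3, 107.5]
orientation: [-0.546, 1.445, 0.466]
ft_force: [0.1, -0.3, -1.0]
width: 51.2
```

```bash
python3 plan.py 519 -194 147 38 12
```

```text
now TIP [ 520.6 -195.3  145.4] jaw 37.46 q6 -1.04 t 53.77 w 51.2 F [ 0.1 -0.3 -1. ] M [ 0.05 -0.06 -0.04]
tilt mrad: down-axis xy [ 77. -27.] jaw dip 45
[[-2,2,0,-0.01]]
```

Run:
```python
from h import *
d=grab('scene','s32'); cv2.imwrite('pics/s32c.png',cv2.resize(d['img'][180:280,320:440,::-1],(720,600)))
```

```text
(no output)
```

View pics/s32c.png

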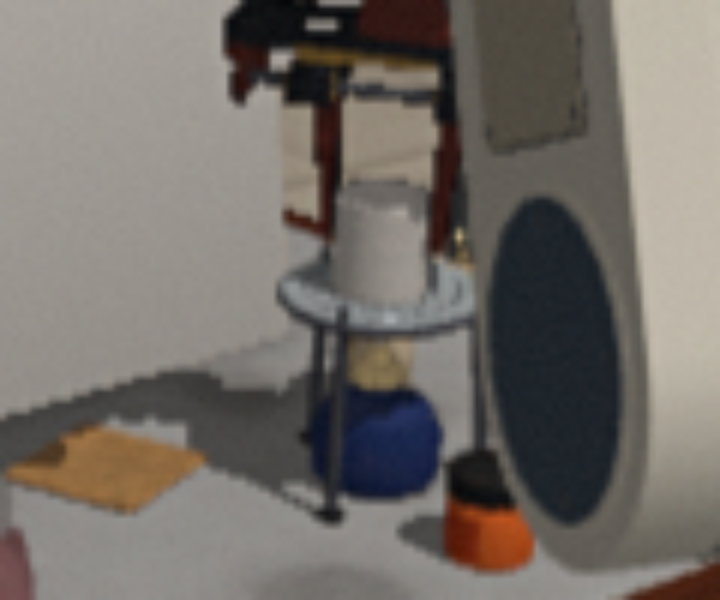

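The ring appears to rest on the plate, and the expected contact tip height was about 146 mm. I'll press slightly and release.

Emit:
send_rows --pt "2 0 0 0" --pt "0 0 0 0"

```text
t: 53.98
ee_pos: [524.3, -196.8, 107.4]
orientation: [-0.547, 1.444, 0.465]
ft_force: [-0.5, 0.1, -0.2]
width: 51.1
```

Emit:
send_rows --pt "0 0 0 0" --pt "0 0 0 0" --pt "0 0 0 0" --pt "0 0 0 0" --fingers 0.85

```text
t: 54.32
ee_pos: [525.0, -197.0, 107.2]
orientation: [-0.547, 1.442, 0.464]
ft_force: [-0.4, -0.8, -0.6]
width: 73.1
```

Emit:
send_rows --pt "-6 0 0 0" --pt "-12 0 0 0" --pt "-18 0 0 0" --pt "-24 0 0 0" --pt "-28 0 0 0" --pt "-28 0 0 0" --pt "-24 0 0 0" --pt "-16 0 0 0" --pt "-8 0 0 0" --pt "0 0 0 0"

```text
t: 55.15
ee_pos: [510.1, -191.6, 284.1]
orientation: [-0.547, 1.442, 0.464]
ft_force: [0.7, -0.0, 0.4]
width: 74.5
```

```bash
python3 plan.py 519 -194 147 38 12
python3 - <<'E'
from h import *
d=grab('wrist','w33'); d=grab('scene','s33'); cv2.imwrite('pics/s33c.png',cv2.resize(d['img'][170:340,210:440,::-1],(800,591)))
E
```

```text
now TIP [ 507.1 -190.5  322. ] jaw 37.48 q6 -1.04 t 55.15 w 74.5 F [ 0.7 -0.   0.4] M [ 0.03 -0.07  0.  ]
tilt mrad: down-axis xy [ 80. -28.] jaw dip 46
[[12,0,0,-0.0],[12,0,0,-0.0],[12,0,0,-0.0],[12,0,0,-0.0],[12,0,0,-0.0],[12,0,0,-0.0],[11,0,0,-0.0],[12,0,0,-0.0],[11,0,0,-0.0],[12,0,0,-0.0]]
[[11,0,0,-0.0],[12,1,0,-0.0],[11,0,0,-0.0],[12,1,0,-0.0],[11,0,-1,-0.01]]
```

View pics/w33.png

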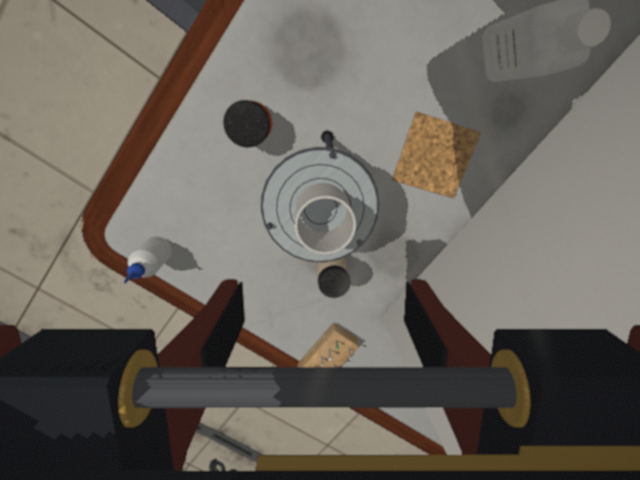

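View pics/s33c.png

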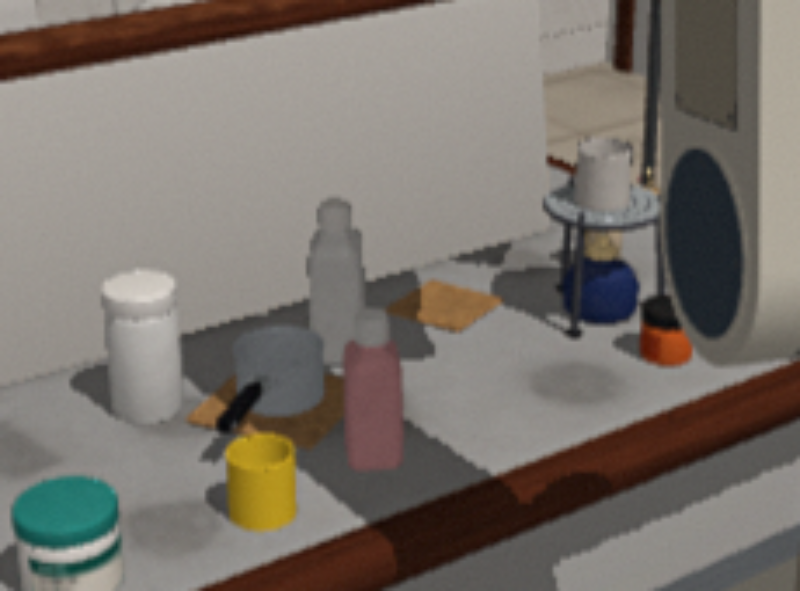

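Both are upright. Last numeric checks before handing in.

Run:
```python
from h import *
from scipy.optimize import least_squares
d=load('w33'); w=cloud(d); z=w[...,2]
def fitr(m,R,n):
    p=w[m]; s=least_squares(lambda c:np.linalg.norm(p[:,:2]-c,axis=1)-R,p[:,:2].mean(0),loss='soft_l1'); print(n,s.x.round(1),np.abs(s.fun).mean().round(1),p[:,2].mean().round(1))
m=np.zeros(z.shape,bool); m[175:262,285:365]=1; fitr(m&(z>165)&(z<176),25,'ring')
e=[]
for v in range(150,235,2):
    for us in (range(250,320),range(392,330,-1)):
        k=[u for u in us if 108<z[v,u]<122]
        if k: e.append(w[v,k[0],:2])
e=np.array(e); s=least_squares(lambda c:np.linalg.norm(e-c,axis=1)-56,[517,-193],loss='soft_l1'); print('plate',s.x.round(1),np.abs(s.fun).mean())
d=load('t29'); w=cloud(d); z=w[...,2]
m=np.zeros(z.shape,bool); m[222:262,252:292]=1; fitr(m&(z>50)&(z<62)&(np.abs(w[...,0]-534)<45),38.5,'pan rim')
f=w[m&(z>3)&(z<22)]; f=f[np.linalg.norm(f[:,:2]-[534,152],axis=1)<25]; print(np.linalg.lstsq(np.c_[f[:,:2]-f[:,:2].mean(0),np.ones(len(f))],f[:,2],rcond=None)[0])
a=load('top0'); d=grab('top','t34'); w0=cloud(a); w1=cloud(d)
for n,b,zz in [('wcan',(210,255,195,240),100),('wb',(290,325,200,240),100),('pb',(258,295,270,305),80),('oj',(385,412,278,305),40),('cj',(420,445,208,232),60),('yr',(215,250,280,312),40)]:
    o=[]
    for w in (w0,w1):
        s=w[b[2]:b[3],b[0]:b[1]].reshape(-1,3); o.append(s[(s[:,2]>zz)&(s[:,2]<160)].mean(0).round(1))
    print(n,*o)
print(ctrl.get_obs()['t'])
```

```text
ring [ 520.9 -193.8] 0.6 169.0
plate [ 517.5 -192.9] 1.3763444832758498
pan rim [537.3 153.2] 1.9 54.2
[-1.78833136e-02  4.58046371e-03  8.94772634e+00]
wcan [595.9 250.8 116. ] [595.9 250.8 116.2]
wb [592.5  57.  122. ] [592.5  57.1 121.8]
pb [417.7 135.  103.3] [417.7 134.8 103.2]
oj [ 410.1 -180.8   51.1] [ 413.2 -170.4   51.3]
cj [ 592.2 -263.7   75. ] [ 603.5 -265.9   74.8]
yr [393.7 255.9  51.5] [393.5 256.1  50.9]
55.3
```

The orange and cream jars are partly hidden by the arm in that picture, so I'll check them with the wrist images.

Run:
```python
from h import *
for t,b1,b2 in (('w9',(165,245,95,162),(370,430,190,250)),('w33',(218,275,95,150),(312,355,258,302))):
    d=load(t); w=cloud(d)
    for b,zz in ((b1,(45,60)),(b2,(66,84))):
        s=w[b[2]:b[3],b[0]:b[1]].reshape(-1,3); s=s[(s[:,2]>zz[0])&(s[:,2]<zz[1])]; print(t,cv2.minEnclosingCircle(s[:,:2].astype(np.float32)),len(s))
```

```text
w9 ((412.3260498046875, -181.472412109375), 24.664426803588867) 2481
w9 ((595.1019897460938, -265.5433044433594), 19.505359649658203) 1429
w33 ((412.5846862792969, -181.86761474609375), 24.57665252685547) 1744
w33 ((595.1629638671875, -265.5577697753906), 19.402132034301758) 825
```

Nothing else has moved, so I'm handing in.

```bash
python3 -c "
from workcell import ctrl
print(ctrl.close_job(), ctrl.get_obs()['t'])"
```

```text
the job is handed in; nothing more can be done
the job is handed in; nothing more can be done
```

The changeover is done: the pan stands on the larger cork mat, the steel ring stands on the stand's plate, and I handed in at about 55 s. I first set the ring aside on the bench. The pan then stood briefly on the bench so I could turn it and grip the handle the other way round. After that it went onto the mat, and the ring onto the stand.

**Last checks**
- **Pan:** it is upright, about 4–5 mm from the mat's centre and wholly on it.
- **Ring:** it is upright, about 3.5 mm from the plate's centre.
- **Other things:** bottles, can, jars and the yellow ring are all within 0.5 mm of where they started. I compared the two jars using the wrist camera, because the arm hid them in the last top picture. I did not re-measure the dropper, green pot, burs or articulator, but nothing was worked near them.

**What disagreed or went less than well**
- **Tool position:** the fingertips are about 38 mm above the reported TCP, in both the scene and wrist cameras. Two early grasps closed on air because of this, and I corrected for it afterwards.
- **Arm tilt:** the tool picked up a lean of a few degrees as it moved, at most about 7.5°. The pan leaned about 8° while carried, so I let its handle-side edge touch first and it settled flat by about 1 cm at the far edge on release.
- **Pan turned by sliding:** to keep that lean small, I turned the pan about 80° by sliding it on the bench with the fingers loosely round the handle.
- **Ring set-down:** the force reading showed no clear contact when I set the ring on the plate, so I judged it by height and by picture.

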